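# Pack and lock the visit instrument case

### The job

Pack the instrument case on the worktop: press each instrument that is there (hammer, ampoule, pen, tweezers) into the cutout of its own shape in the case's insert, right down to the floor of the cutout. Then turn the black knob until the locking bar's red pointer stands on the red mark, and push the red-handled lock pin through the eyelets of both lugs and the bar's tab from the right, fully home. Leave the standing vials upright where they are.

Things in the scene. Friction and masses are not known exactly. Their poses are not given: they have to be found in the camera images.
- case: flat grey case without lid, fixed, 210 (x) x 247 (y) x 20 mm high; origin on the worktop; x along the cutouts away from the robot (-94 to +116 mm, carrying handle to -120), y left (-125 to +122), z up. Rigid blue insert flush with the top, 4 cutouts along x, from the left: T-shaped (hammer), short (ampoule), long narrow (pen), long wide (tweezers), each 4 mm or more wider and 6 mm or more longer than its item
- seat_hammer (a point): hammer's origin comes here when seated: floor of the T-shaped cutout, 9 mm deep, 11 mm above the worktop; axes as the case's. Two sprung orange strips (36 mm long) stick 3.4 mm into every cutout near its top, one from each side; here at x = -28 to +8 mm of this point. Press on the handle at x = -10 mm
- seat_ampoule (a point): ampoule's origin comes here when seated: floor of the short cutout, 11 mm deep, 9 mm above the worktop; axes as the case's; press above this point. In every cutout an item set in the mouth rests level on the orange strips, its underside about 1.5 mm below the insert's top, until pressed down with 6 to 15 N past them on to the floor; they then hold it by friction
- seat_pen (a point): pen's origin comes here when seated: floor of the long narrow cutout, 156 mm long, 9 mm deep, 11 mm above the worktop; axes as the case's; press above this point. Seated items stand about 3 mm proud of the insert
- seat_tweezers (a point): tweezers' origin comes here when seated: floor of the long wide cutout, 7 mm deep, 13 mm above the worktop; axes as the case's; press above this point
- hammer: reflex hammer lying flat, 128 mm long, 12 mm high: black handle 12 mm wide along x to +67 mm, with steel bands; green head 16 x 50 mm across the -x end (x = -61 to -45). Origin under the handle; about 50 g; balances at x = -13 mm: grasp across the handle at about x = -10 mm. Seats with its x along the case's x, head towards the robot
- ampoule: white ampoule lying down, 15 x 66 x 14 mm, long axis y; origin in the middle of the underside; behaves as a box 14 mm wide; 20 g; grasp across. Either way round in its cutout
- pen: yellow and black pen lying down, 13 x 150 x 12 mm, long axis y; origin in the middle of the underside; behaves as a box 11 mm wide, 12 mm high, y from -57 to +66 mm; 20 g. Either way round in its cutout
- tweezers: steel tweezers lying on edge, rigid, 23 x 128 x 10 mm, long axis y, widest (22 mm) near the middle; origin in the middle of the underside; 30 g; grasp across. Either way round in their cutout
- knob (a joint): black knob with a bar grip on the case's right-hand deck; rad, 0 to 4, grows clockwise from above, stays where left (0.04 N m). It drives the aluminium locking bar 8 mm towards the robot (-x of the case) for each rad of growth. At about 3.0 rad the pointer is on the mark; it can be turned past
- knob_grip (a point): on the knob's vertical axis at the height to grip, 57 mm above the worktop; its x axis runs along the bar grip and turns with it. The bar is 38 mm long, 14 mm thick, 32 mm high, its top 7 mm above this point, its foot a 40 mm disc on a 64 mm base plate
- pointer (a point): tip of the red pointer at the left end of the locking bar (flat aluminium bar 14 mm wide across the far end of the insert, underside 5.5 mm above the insert's top); axes as the case's; moves along case x. On the mark the bar covers the far ends of the seated items
- mark (a point): middle of the red line on the white scale plate, fixed to the case; axes as the case's
- lock_pin: lock pin lying on the worktop: steel shaft 7 mm thick, 55 mm long along +y, its last 9 mm tapered; red square grip 12 x 40 x 12 mm (y = -40 to 0). Origin on the underside below the shoulder between them; shaft axis 6 mm above the underside; about 50 g; grasp across the grip at about y = -26 mm, so that fingers clear the lug
- pin_tip (a point): end of the pin's shaft, on its axis; axes as lock_pin's
- pin_shoulder (a point): on the pin's axis at the shoulder; meets eye_outer when the pin is fully home; axes as lock_pin's
- eye_outer (a point): centre of the outer lug's eyelet on its right (-y) face, 36 mm above the worktop; 13 mm hole, axis along case y; axes as the case's. Both lugs are steel plates 26 mm wide, 6 mm thick, tops 49 mm above the worktop. The pin enters here moving along +y of the case
- eye_inner (a point): centre of the inner lug's eyelet on its left (+y) face, 36 mm along +y from eye_outer; 13 mm hole; axes as the case's. Between the lugs the locking bar's tab has a 16 mm eyelet that lines up with them when the pointer is on the mark; off the mark the tab blocks the pin
- vial_0: small standing vial, red cap, 26 mm across, 54 mm high; bystander; origin at the underside
- vial_1: small standing vial, blue cap, 26 mm across, 54 mm high; bystander; origin at the underside
- vial_2: small standing vial, green cap, 26 mm across, 54 mm high; bystander; origin at the underside
Mind the look-alikes: they are no part of the job. Leave any purple look-alike of the lock_pin alone.

How it is judged (in metres and radians):
On the way, in this order (a step that is already met when the one before it is completed fails the run):
1. every instrument that is there lies pressed home in its own cutout (z of hammer in the frame of seat_hammer between -0.004 and 0.0025 m and horizontal distance between hammer and seat_hammer below 0.008 m and angle between the z axis of each of hammer, ampoule, pen, tweezers and the z axis of case, either way round below 0.08 rad and angle between the x axis of hammer and the x axis of case, either way round below 0.08 rad and z of ampoule in the frame of seat_ampoule between -0.004 and 0.0025 m and horizontal distance between ampoule and seat_ampoule below 0.008 m and angle between the y axis of each of ampoule, pen, tweezers and the x axis of case, either way round below 0.08 rad and z of pen in the frame of seat_pen between -0.004 and 0.0025 m and horizontal distance between pen and seat_pen below 0.012 m and z of tweezers in the frame of seat_tweezers between -0.004 and 0.0025 m and horizontal distance between tweezers and seat_tweezers below 0.008 m), for 0.2 s.
2. the pointer stands on the red mark, the instruments still home (all of step 1 and x of pointer in the frame of mark between -0.002 and 0.002 m), for 0.3 s.
3. the lock pin is through both lugs' eyelets (y of pin_tip in the frame of eye_inner above 0.006 m and x of pin_tip in the frame of eye_inner between -0.009 and 0.009 m and z of pin_tip in the frame of eye_inner between -0.009 and 0.009 m and distance between pin_shoulder and eye_outer below 0.014 m and angle between the y axis of lock_pin and the y axis of case, either way round below 0.25 rad), for 0.2 s.
At the end, for the whole second after the job is handed in: each instrument there is in its cutout: within 2.5 mm of the floor, 8 mm (pen 12) sideways, straight and level within 0.08 rad; pointer within 2 mm of the mark; pin's tip 6 mm or more beyond the inner eyelet, shoulder within 14 mm of the outer one; all at rest (all of step 2 and all of step 3 and linear speed of each of hammer, ampoule, pen, tweezers, lock_pin below 0.02 m/s); the robot touches nothing.
It fails at once if a standing vial is knocked over or pushed more than 4 cm (angle between any of vial_0, vial_1, vial_2's own z axis and vertical above 0.6 rad or distance of any of vial_0, vial_1, vial_2 from where it was at the start of the episode above 0.04 m).
Of hammer, ampoule, pen, tweezers only 3 to 4 are there at a start; the rules pass over those that are not, and their reading is None.
At some moment in a run one of hammer, ampoule, pen, tweezers, lock_pin may be knocked a few centimetres aside while the robot is not near it.
It also fails if it takes over 210 s, if anything falls off the work surface, if the arm or the gripper's body presses on something with over 40 N, if the wrist force passes 120 N, or if a joint passes its speed limit or range.

### The arm

A 6-joint arm with a two-finger parallel gripper is mounted at the origin on a cart in front of the work surface, level with it; the furniture and walls round the work are solid. World frame = base frame: x ahead of the robot, y to its left, z up, the work surface at z = 0. Lengths are in mm, angles in rad, forces in N, time in s.
With the tool pointing down it reaches from about 325 to 875 mm from the base axis. Payload 4.4 kg.
Tool frame: the origin (TCP) lies midway between the tips of the shut fingers; the grasp point (between the pads) lies 19 mm behind it; x points along the fingers, z is the direction in which the jaws open and shut, and the axes are right-handed (so a half turn about x gives the same grasp; the last joint's range is limited). The gripper opens to 85 mm and grips with 20 to 120 N. Pads are 22 mm wide; open, the fingers measure 114 mm over their backs; the gripper's body (76 mm by 85 mm) begins 54 mm behind the grasp point. The pads swing forward as they close: fully open they stand 13 mm farther back than shut.
Start: joints at [-0.15, 0.207, 1.542, -0, 1.393, -0.15], TCP at [575.002, -0.012, 231.282] pointing down, gripper open.
Joint ranges: [-2.73, 2.73], [-0.86, 2.22], [0.23, 2.46], [-1.11, 4.25], [0.08, 2.63], [-2.82, 2.82]. Speed limits (rad/s): [2.79, 2.79, 3.14, 3.14, 3.14, 3.14].

### API

Orientations are given as [roll, pitch, yaw] about the fixed x, y, z axes, in that order (R = Rz(yaw) Ry(pitch) Rx(roll)).
In Python, from cell import arm gives the robot as it stands. The module is installed in compiled form; this text tells all that it offers.
- The arm moves only by the tool move_arm, never from a script. Its argument "steps" is one flat list of numbers, 7 for each row, row after row: the shift along the world's x, y, z each as a share of 0.25 m, from -1 to 1, then the turn, a rotation vector about the world's x, y, z each as a share of 60 degrees, from -1 to 1, then the closure, from 0 (fully open) to 1 (shut). In form: [dx, dy, dz, wx, wy, wz, fingers, dx, dy, dz, wx, wy, wz, fingers, ...]. A call has exactly 10 rows; each row is the pose to reach, as a shift and turn from the pose measured when the call began; what a row does not reach only later rows make up. A row lasts 1/10 s, in which the tool goes at most 50 mm and 8.59 degrees, less where a joint would pass 70% of its speed; a pose out of reach is approached as far as the arm can. A call with a number of a shift or a turn outside -1 to 1 is refused whole. A call with a gripper value outside its range is refused whole. The fingers move at their own pace and stop on an object; "grip_force" is the grip in N (left out, the last holds). Time passes only in rows, so rows that repeat a pose let the fingers close, or fill a call up. It gives the time, the measured TCP pose, the force and the opening at its end, in the units of the state.
- arm.observe(): the state, without advancing time (a new reading comes with each control period).
- arm.capture(name): name is "scene" or "side" or "wrist"; returns the picture (384x512x3 uint8, blue, green, red); there is no depth.
- arm.camera_params(name): a dict with "camera_matrix" (3x3 intrinsics, pixels), "T" (4x4, takes a point from camera to world coordinates); the wrist camera has in their place "mount" (4x4, takes a point from camera to tool coordinates, whose origin is the TCP and whose axes are the tool frame's). Camera axes: x right, y up, looking along -z (the intrinsics and any distortion apply to the point x, -y, -z); pixel columns grow to the right and rows downward; lengths in mm; the calibration is good to about 2 mm. A picture is of the moment at which its call begins: read the wrist's pose just before it. camera_params takes no time and is no camera call.
- arm.job_done(): hands the job in, once; it reports no verdict.
The state is a dict: "time_s": time; "q": joint angles; "joint_vel": joint speeds; "effort": joint torques, N m; "eef_pos": TCP position; "eef_rot": TCP orientation; "ft_force": force on the tool from outside, world axes, zero at the start; "torque": the same for the moment, N m; "opening": finger opening in mm.
Only numpy, scipy, OpenCV 4.12 (cv2) and the standard library are available. Lean on these libraries where they do the work, as an engineer would, in place of code of your own. Each camera call takes 0.05 s, during which the arm holds its last target. There are 200 camera calls.

## Working session

There is one attempt and no reset: what is moved stays moved. The work goes in short steps, Python scripts to look and compute and a tool call to move; the robot and the scene stay as the last step left them, time stands still between calls to the robot, and variables do not carry over. Pictures are saved under pics/ and viewed, about 12 in all and at most 16, crops included, and the job is handed in when it is done.

Besides the shell and the picture viewer there is one more tool, called after "Emit:" as name(argument=value, ...) on one line, values as JSON. move_arm: Moves the arm, as the interface text tells. Its arguments: {"type":"object","properties":{"steps":{"type":"array"},"grip_force":{"type":"number"}},"required":["steps"]}

```bash
mkdir -p pics
python3 - <<'E'
from cell import arm
import cv2, numpy as np
print(arm.observe())
for n in ["scene","side","wrist"]:
    s=arm.observe(); im=arm.capture(n); cv2.imwrite(f"pics/{n}0.png",im); p=arm.camera_params(n)
    print(n,{k:np.round(v,3).tolist() if not isinstance(v,str) else v for k,v in p.items()})
a=cv2.imread("pics/scene0.png");cv2.imwrite("pics/scene0b.png",cv2.resize(a,(800,600)))
a=cv2.imread("pics/wrist0.png");cv2.imwrite("pics/wrist0b.png",cv2.resize(a,(800,600)))
E
```

```text
{'time_s': 0.0, 'q': array([-1.50493781e-01,  2.07414578e-01,  1.54296336e+00,  2.86612561e-05,
        1.39346644e+00, -1.50483996e-01]), 'joint_vel': array([-0.00055485,  0.0020114 , -0.00029949,  0.00016147, -0.00060547,
        0.0011634 ]), 'effort': array([ 4.44781954e-04, -3.83034396e+01, -2.91594708e+01, -2.26178481e-04,
        1.06274080e-02,  5.83859855e-05]), 'eef_pos': array([5.74252476e+02, 1.14632478e-01, 2.30124354e+02]), 'eef_rot': array([2.97858544, 1.56854442, 2.97857057]), 'ft_force': array([-0.14803759, -0.2188158 ,  0.35482066]), 'torque': array([0.01975481, 0.0239292 , 0.02777242]), 'opening': 85.40839449927059}
scene {'camera_matrix': [[448.436, 0.0, 258.335], [0.0, 448.436, 177.609], [0.0, 0.0, 1.0]], 'T': [[-0.815, 0.379, -0.438, -211.324], [-0.579, -0.523, 0.625, 985.524], [0.008, 0.763, 0.646, 1157.946], [0.0, 0.0, 0.0, 1.0]]}
side {'camera_matrix': [[365.542, 0.0, 255.048], [0.0, 365.542, 195.804], [0.0, 0.0, 1.0]], 'T': [[0.961, 0.16, -0.225, 277.2], [-0.276, 0.51, -0.815, -922.515], [-0.016, 0.845, 0.534, 663.63], [0.0, 0.0, 0.0, 1.0]]}
wrist {'camera_matrix': [[278.419, 0.0, 251.135], [0.0, 278.419, 187.896], [0.0, 0.0, 1.0]], 'mount': [[0.0, 0.307, -0.952, -141.653], [-0.001, 0.952, 0.307, 80.306], [1.0, 0.001, 0.0, -0.211], [0.0, 0.0, 0.0, 1.0]]}
```

View pics/scene0b.png

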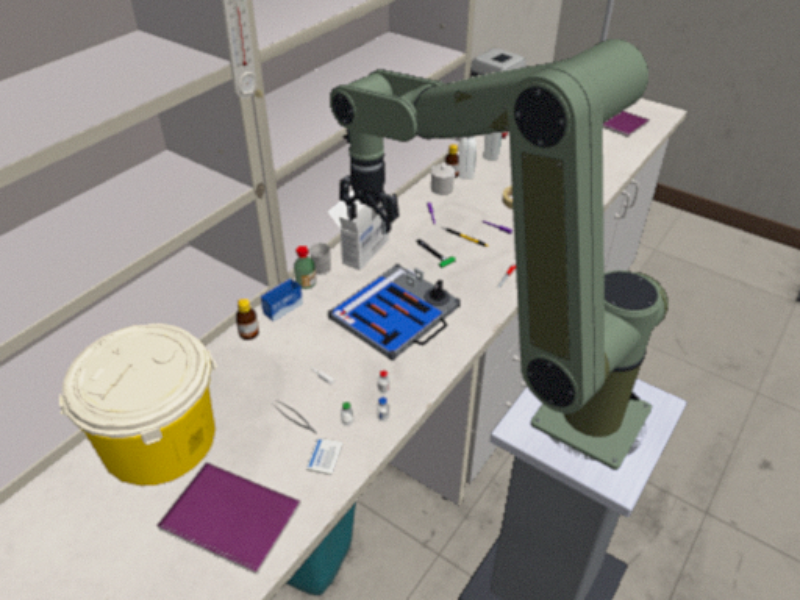

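View pics/wrist0b.png

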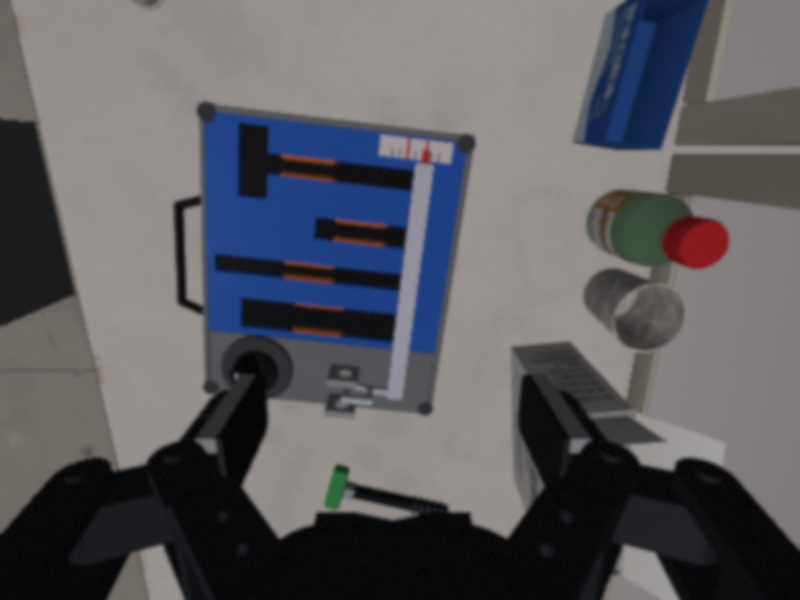

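The scene picture (800×600) shows the case at about (395,310).

Candidates for each item:
- **Pen:** yellow and black at (465,237).
- **Hammer:** green head at (447,262).
- **Lock pin:** red at (508,272). Look-alikes are purple at (432,212) and (497,227).
- **Tweezers:** (295,415).
- **Ampoule:** (322,376). The white and blue packet at (325,455) is not part of the job.
- **Vials:** (383,380), (382,408) and (347,412).

The wrist picture shows the bar just beyond the cutout ends, with the pointer at (427,155) and the mark at (408,148).

```bash
cat > h.py <<'E'
from cell import arm
import cv2, numpy as np
from scipy.spatial.transform import Rotation as Rn
def pose():
    s=arm.observe(); T=np.eye(4); T[:3,:3]=Rn.from_euler('xyz',s['eef_rot']).as_matrix(); T[:3,3]=s['eef_pos']; return T,s
def cam(name,T=None):
    p=arm.camera_params(name); return p['camera_matrix'],(p['T'] if 'T' in p else T@p['mount'])
def p2w(K,C,uv,z):
    uv=np.atleast_2d(np.array(uv,float)); d=np.c_[(uv[:,0]-K[0,2])/K[0,0],-(uv[:,1]-K[1,2])/K[1,1],-np.ones(len(uv))]@C[:3,:3].T
    return C[:3,3]+d*((z-C[2,3])/d[:,2])[:,None]
def w2p(K,C,P):
    c=(np.atleast_2d(P)-C[:3,3])@C[:3,:3]; return np.c_[K[0,2]-K[0,0]*c[:,0]/c[:,2],K[1,2]+K[1,1]*c[:,1]/c[:,2]]
def snap(tag):
    T,s=pose(); im=arm.capture('wrist'); cv2.imwrite(f'pics/{tag}.png',im); np.save(f'pics/{tag}.npy',T); K,C=cam('wrist',T); return im,K,C
def load(tag):
    T=np.load(f'pics/{tag}.npy'); K,C=cam('wrist',T); return cv2.imread(f'pics/{tag}.png'),K,C
def blobs(im,lo,hi,amin=8):
    m=cv2.inRange(cv2.cvtColor(im,cv2.COLOR_BGR2HSV),np.array(lo),np.array(hi))
    n,l,st,c=cv2.connectedComponentsWithStats(m)
    out=[]
    for i in range(1,n):
        if st[i,4]>=amin:
            ys,xs=np.where(l==i); out.append((c[i],st[i,4],np.c_[xs,ys]))
    return out
def axis(P):
    P=P[:,:2]; c=P.mean(0); u,s,v=np.linalg.svd(P-c,full_matrices=False); d=v[0]; t=(P-c)@d; w=(P-c)@v[1]
    return c+d*(t.max()+t.min())/2+v[1]*(w.max()+w.min())/2, d, np.ptp(t), np.ptp(w)
def go(x,y,z,ang=None):
    """shares for target TCP, tool down, jaw direction (tool z) at world angle ang (deg, mod 180)"""
    T,s=pose(); cur=np.degrees(np.arctan2(T[1,2],T[0,2]))
    a=cur if ang is None else cur+((ang-cur+90)%180-90)
    a=np.radians(a); zt=np.array([np.cos(a),np.sin(a),0]); xt=np.array([0,0,-1.]); R=np.c_[xt,np.cross(zt,xt),zt]
    w=Rn.from_matrix(R@T[:3,:3].T).as_rotvec()/np.radians(60); d=(np.array([x,y,z])-T[:3,3])/250
    print('go',np.round(d,3),np.round(w,3),'from',np.round(T[:3,3],1),'jaw',round(cur,1),'q6',round(s['q'][5],2))
E
python3 - <<'E'
from h import *
K,C=cam('scene')
s=.64
for n,uv,z in [('pen',(465,237),6),('ham head',(447,262),6),('ham tail',(420,241),6),('pin red',(510,269),6),('pin tip',(500,284),4),('twz a',(277,403),5),('twz b',(315,431),5),('amp',(322,376),7),('v0',(383,372),54),('v1',(382,401),54),('v2',(347,405),54),('purp1',(432,212),6),('purp2',(497,227),6),('pack',(325,455),0)]:
    print(n,np.round(p2w(K,C,np.array(uv)*s,z)[0][:2]))
im=cv2.imread('pics/wrist0.png'); T,_=pose(); np.save('pics/wrist0.npy',T); K,C=cam('wrist',T)
for n,uv in [('TL',(206,111)),('TR',(466,143)),('BR',(425,408)),('BL',(210,387))]: print(n,np.round(p2w(K,C,np.array(uv)*s,20)[0],1))
for b in blobs(im,(3,100,80),(16,255,255)): 
    if b[1]>10: print('orange',np.round(b[0]),b[1],np.round(p2w(K,C,b[0],19)[0],1))
a=cv2.imread('pics/scene0.png')[110:290,190:350]; cv2.imwrite('pics/crop_s.png',cv2.resize(a,None,fx=3.3,fy=3.3,interpolation=cv2.INTER_CUBIC))
E
```

```text
pen [ 533. -368.]
ham head [ 514. -247.]
ham tail [ 622. -281.]
pin red [ 366. -319.]
pin tip [ 359. -254.]
twz a [549. 358.]
twz b [437. 366.]
amp [520. 246.]
v0 [394. 193.]
v1 [349. 257.]
v2 [400. 306.]
purp1 [ 672. -414.]
purp2 [ 485. -460.]
pack [386. 396.]
TL [434.1 110.6  20. ]
TR [630.1  87.8  20. ]
BR [ 604.  -144.8   20. ]
BL [ 406.9 -122.9   20. ]
orange [197. 102.] 78 [507.9  75.5  19. ]
orange [196. 112.] 43 [506.6  63.9  19. ]
orange [388. 131.] 29 [745.2  40.6  19. ]
orange [231. 143.] 43 [548.3  25.7  19. ]
orange [229. 154.] 44 [545.8  12.5  19. ]
orange [196. 177.] 44 [501.7 -19.   19. ]
orange [202. 212.] 47 [506.6 -67.6  19. ]
```

View pics/crop_s.png

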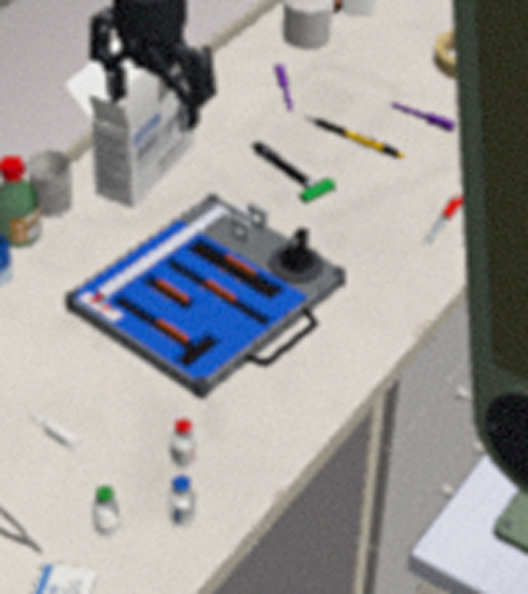

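The crop agrees: the only red pin is at (445,215) and the two purple pins are look-alikes. The hammer's green head is towards the robot. I'll go for the hammer first.

Emit:
move_arm(steps=[-0.08, -1, -0.2, 0, 0, 1, 0, -0.08, -1, -0.2, 0, 0, 1, 0, -0.08, -1, -0.2, 0, 0, 1, 0, -0.08, -1, -0.2, 0, 0, 1, 0, -0.08, -1, -0.2, 0, 0, 1, 0, -0.08, -1, -0.2, 0, 0, 1, 0, -0.08, -1, -0.2, 0, 0, 1, 0, -0.08, -1, -0.2, 0, 0, 1, 0, -0.08, -1, -0.2, 0, 0, 1, 0, -0.08, -1, -0.2, 0, 0, 1, 0], grip_force=40)

```text
time_s: 1.15
eef_pos: [554.2, -249.8, 180.0]
eef_rot: [2.667, 1.569, -2.57]
ft_force: [0.6, -0.6, -0.3]
opening: 85.8
```

Run:
```python
from h import *
im,K,C=snap('w1')
for b in blobs(im,(40,120,50),(80,255,255),40): print('green',np.round(b[0]),b[1],axis(p2w(K,C,b[2],12)))
for b in blobs(im,(0,0,0),(180,255,60),60): print('dark',np.round(b[0]),b[1],np.round(np.concatenate([np.ravel(q) for q in axis(p2w(K,C,b[2],10))]),2))
for b in blobs(im,(20,120,80),(35,255,255),40): print('yel',np.round(b[0]),b[1],axis(p2w(K,C,b[2],10)))
print(pose()[1]['q'])
cv2.imwrite('pics/w1b.png',cv2.resize(im,(640,480)))
go(555,-260,130,72.5)
```

```text
green [235. 140.] 498 (array([ 514.89737992, -246.72682105]), array([-0.26013024, -0.96557354]), np.float64(45.97317467223766), np.float64(13.591468564682504))
dark [337.  57.] 4309 [ 5.2316e+02 -1.1024e+02  9.9000e-01 -1.3000e-01  1.8716e+02  7.0110e+01]
dark [400.  52.] 2651 [ 5.2249e+02 -5.4770e+01  1.0000e+00 -8.0000e-02  1.0950e+02  2.9120e+01]
dark [446.  46.] 1144 [ 5.378e+02 -1.341e+01  1.000e+00 -7.000e-02  8.700e+01  1.617e+01]
dark [485.  36.] 994 [ 5.506e+02  2.494e+01  1.000e+00 -7.000e-02  7.152e+01  1.935e+01]
dark [121.  34.] 264 [ 3.6712e+02 -2.8766e+02  1.0000e-01 -1.0000e+00  8.8700e+01  5.7300e+00]
dark [362.  76.] 175 [ 5.257e+02 -9.819e+01  8.600e-01 -5.100e-01  1.940e+01  1.649e+01]
dark [335.  97.] 182 [ 5.3073e+02 -1.3076e+02  9.9000e-01 -1.1000e-01  3.2460e+01  9.0100e+00]
dark [371.  96.] 88 [ 5.4964e+02 -9.8150e+01  1.0000e+00 -1.0000e-01  1.9190e+01  8.5900e+00]
dark [250. 194.] 763 [ 5.8132e+02 -2.6460e+02  9.6000e-01 -2.6000e-01  1.0012e+02  1.1740e+01]
dark [131. 168.] 187 [ 4.8313e+02 -3.6748e+02  1.0000e+00 -8.0000e-02  2.3030e+01  1.3730e+01]
dark [
[... 571 characters left out ...]
.] 38435 [ 7.3891e+02 -3.4983e+02  5.0000e-01  8.7000e-01  7.7527e+02  2.4435e+02]
dark [ 16. 266.] 827 [ 5.1634e+02 -5.7872e+02  9.2000e-01 -4.0000e-01  8.6860e+01  3.3300e+01]
dark [408. 246.] 125 [ 7.3788e+02 -1.2627e+02 -3.0000e-01 -9.5000e-01  2.0960e+01  1.4620e+01]
dark [ 95. 379.] 73 [ 7.1652e+02 -6.1392e+02  2.7000e-01 -9.6000e-01  3.0140e+01  1.1460e+01]
yel [149. 194.] 302 (array([ 519.83587332, -367.5412727 ]), array([ 9.99999780e-01, -6.62698884e-04]), np.float64(54.715116023604466), np.float64(8.54577845668339))
[-0.56451858  0.31974945  1.5090403  -0.00188931  1.31335479 -1.61077731]
go [ 0.003 -0.041 -0.201] [ 0.001 -0.001  0.209] from [ 554.3 -249.7  180.2] jaw 60.0 q6 -1.61
```

View pics/w1b.png

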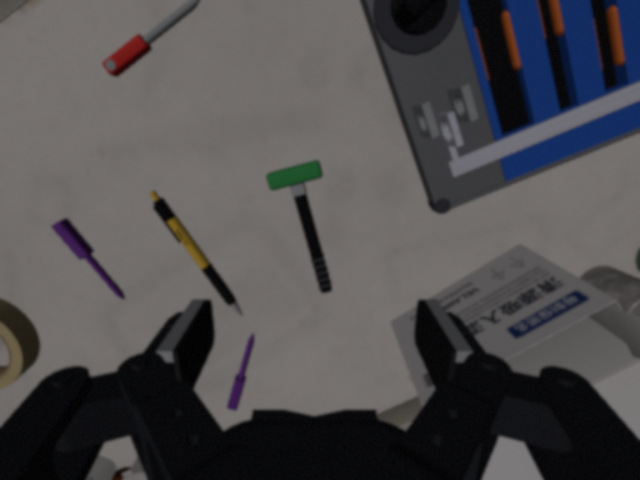

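The wrist view (640×480) shows the hammer at (295,175)–(325,290), the pen at (155,195)–(240,310), the red pin at (125,55) and the box at (500,310). The hammer's axis is at -15.1° and the grasp point is (556,-258).

Emit:
move_arm(steps=[0.006, -0.032, -0.3, 0, 0, 0.248, 0, 0.006, -0.032, -0.5, 0, 0, 0.248, 0, 0.006, -0.032, -0.6, 0, 0, 0.248, 0, 0.006, -0.032, -0.697, 0, 0, 0.248, 0, 0.006, -0.032, -0.697, 0, 0, 0.248, 0, 0.006, -0.032, -0.697, 0, 0, 0.248, 0, 0.006, -0.032, -0.697, 0, 0, 0.248, 1, 0.006, -0.032, -0.697, 0, 0, 0.248, 1, 0.006, -0.032, -0.697, 0, 0, 0.248, 1, 0.006, -0.032, -0.697, 0, 0, 0.248, 1], grip_force=40)

```text
time_s: 2.2
eef_pos: [556.6, -258.1, 7.2]
eef_rot: [-2.615, 1.568, -1.309]
ft_force: [1.2, 0.3, 1.2]
opening: 28.3
```

Emit:
move_arm(steps=[0, 0, 0, 0, 0, 0, 1, 0, 0, 0, 0, 0, 0, 1, 0, 0, 0, 0, 0, 0, 1, 0, 0, 0.2, 0, 0, 0, 1, 0, 0, 0.4, 0, 0, 0, 1, 0, 0, 0.44, 0, 0, 0, 1, 0, 0, 0.44, 0, 0, 0, 1, 0, 0, 0.44, 0, 0, 0, 1, 0, 0, 0.44, 0, 0, 0, 1, 0, 0, 0.44, 0, 0, 0, 1])

```text
time_s: 3.2
eef_pos: [555.1, -257.2, 114.6]
eef_rot: [1.899, 1.568, -3.078]
ft_force: [0.1, -0.1, -0.6]
opening: 10.1
```

Run:
```python
from h import *
# refine case: orange strips seen in w1
im,K,C=load('w1')
for b in blobs(im,(3,100,80),(16,255,255),30): print('orange',np.round(b[0]),b[1],np.round(np.r_[axis(p2w(K,C,b[2],20))[0],axis(p2w(K,C,b[2],20))[1]],2))
im,K,C=snap('w2')
for b in blobs(im,(40,120,50),(80,255,255),40): print('green',np.round(b[0]),b[1],axis(p2w(K,C,b[2],117)))
go(490,60,117,83.4)
```

```text
orange [445.  12.] 137 [ 5.1141e+02 -1.1410e+01  1.0000e+00 -1.0000e-01]
orange [493.  27.] 253 [ 5.4668e+02  2.3880e+01  9.9000e-01 -1.1000e-01]
orange [409.  31.] 209 [ 5.0958e+02 -4.7070e+01  9.9000e-01 -1.1000e-01]
green [251. 170.] 2642 (array([ 513.39542908, -244.29692934]), array([0.26447386, 0.96439286]), np.float64(47.73310893943651), np.float64(15.469616098167924))
go [-0.261  1.269  0.008] [ 0.001 -0.002  0.142] from [ 555.3 -257.3  115. ] jaw 74.9 q6 -1.88
```

Emit:
move_arm(steps=[-0.1, 0.1, 0.2, 0, 0, 0.142, 1, -0.2, 0.3, 0.34, 0, 0, 0.142, 1, -0.341, 0.829, 0.34, 0, 0, 0.142, 1, -0.341, 0.829, 0.34, 0, 0, 0.142, 1, -0.341, 0.829, 0.34, 0, 0, 0.142, 1, -0.341, 0.829, 0.34, 0, 0, 0.142, 1, -0.341, 0.829, 0.34, 0, 0, 0.142, 1, -0.341, 0.829, 0.34, 0, 0, 0.142, 1, -0.341, 0.829, 0.34, 0, 0, 0.142, 1, -0.341, 0.829, 0.34, 0, 0, 0.142, 1])

```text
time_s: 4.25
eef_pos: [470.4, -51.4, 199.7]
eef_rot: [2.027, 1.568, -2.803]
ft_force: [0.2, -1.3, -1.0]
opening: 9.8
```

Run:
```python
from h import *
im,K,C=snap('w3')
for b in blobs(im,(3,100,80),(16,255,255),20):
    a=axis(p2w(K,C,b[2],19)); print('orange',np.round(b[0]),b[1],np.round(np.r_[a[0],a[1],a[2],a[3]],2))
cv2.imwrite('pics/w3b.png',cv2.resize(im,(800,600)))
go(507,70,60,83.4)
```

```text
orange [357. 184.] 124 [ 5.058e+02  7.479e+01  9.900e-01 -1.100e-01  4.177e+01  4.450e+00]
orange [287. 196.] 53 [ 5.1035e+02 -1.0210e+01  9.9000e-01 -1.1000e-01  2.3400e+01  3.5400e+00]
orange [318. 218.] 96 [ 5.4503e+02  2.5270e+01  9.9000e-01 -1.1000e-01  4.2470e+01  4.0600e+00]
go [ 0.147  0.485 -0.559] [ 0.001 -0.003  0.002] from [470.4 -51.2 199.7] jaw 83.3 q6 -1.74
```

View pics/w3b.png

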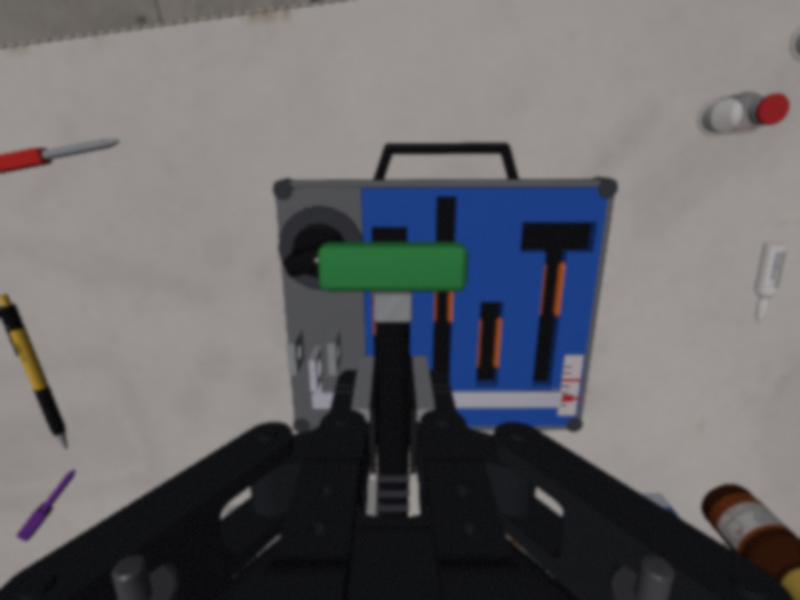

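The view (800×600) shows the hammer held squarely with its head at (392,267). The T cutout's head is at (557,237) and its handle runs down to (543,380).

```bash
cat >> h.py <<'E'
def slots(im,K,C,show=True):
    """cutouts = non-blue holes inside blue insert; returns list of (centre,dir,len,wid,pts) on plane z=20"""
    hsv=cv2.cvtColor(im,cv2.COLOR_BGR2HSV); blue=cv2.inRange(hsv,np.array((105,120,95)),np.array((125,255,255)))
    cn,_=cv2.findContours(blue,cv2.RETR_CCOMP,cv2.CHAIN_APPROX_NONE)[-2:],0
    cs,h=cn; out=[]
    for c,hh in zip(cs,h[0]):
        if hh[3]>=0 and cv2.contourArea(c)>120:
            P=p2w(K,C,c[:,0,:],20); r=cv2.minAreaRect(P[:,:2].astype(np.float32)); out.append((r,P,c))
            if show: print('hole px',np.round(c[:,0].mean(0)),'rect',np.round(r[0],1),np.round(r[1],1),round(r[2],1))
    return out
E
python3 - <<'E'
from h import *
for t in ['w3','wrist0']:
    im,K,C=load(t); print(t)
    for r,P,c in slots(im,K,C):
        if cv2.contourArea(c)<1500: 
            # case-frame profile
            a=np.radians(-6.6); ex=np.array([np.cos(a),np.sin(a)]); ey=np.array([-ex[1],ex[0]])
            X=P[:,:2]@ex; Y=P[:,:2]@ey
            for lo,hi in [(.0,.12),(.3,.5),(.5,.7),(.75,.9)]:
                m=(X>X.min()+lo*np.ptp(X))&(X<X.min()+hi*np.ptp(X)); print('   x',round(X.min(),1),round(X.max(),1),'Ymid',round((Y[m].min()+Y[m].max())/2,1),'w',round(np.ptp(Y[m]),1))
E
```

```text
w3
hole px [313. 219.] rect [545.3  19. ] [22.6 73.9] 83.3
hole px [353. 184.] rect [519.9  67.3] [ 56.5 135.7] 83.2
   x 502.6 576.5 Ymid 81.1 w 19.8
   x 502.6 576.5 Ymid 81.6 w 22.6
   x 502.6 576.5 Ymid 81.7 w 22.3
   x 502.6 576.5 Ymid 81.9 w 20.6
wrist0
```

Emit:
move_arm(steps=[0.05, 0.16, 0, 0, 0, 0.002, 1, 0.1, 0.3, -0.05, 0, 0, 0.002, 1, 0.146, 0.482, -0.1, 0, 0, 0.002, 1, 0.146, 0.482, -0.25, 0, 0, 0.002, 1, 0.146, 0.482, -0.4, 0, 0, 0.002, 1, 0.146, 0.482, -0.55, 0, 0, 0.002, 1, 0.146, 0.482, -0.62, 0, 0, 0.002, 1, 0.146, 0.482, -0.62, 0, 0, 0.002, 1, 0.146, 0.482, -0.62, 0, 0, 0.002, 1, 0.146, 0.482, -0.62, 0, 0, 0.002, 1])

```text
time_s: 5.3
eef_pos: [508.7, 68.9, 46.3]
eef_rot: [-2.569, 1.57, -1.114]
ft_force: [-0.8, 0.1, -0.1]
opening: 10.3
```

Run:
```python
from h import *
im,K,C=snap('w4')
for b in blobs(im,(40,120,50),(80,255,255),40): print('green',np.round(b[0]),b[1],axis(p2w(K,C,b[2],51)))
c=im[60:330,110:400]; cv2.imwrite('pics/w4b.png',cv2.resize(c,None,fx=2,fy=2))
go(507,69.2,24,83.3)
```

```text
green [251. 170.] 2810 (array([464.78036785,  75.6176963 ]), array([0.11632736, 0.99321093]), np.float64(47.347395749913666), np.float64(16.158852773648448))
go [-0.007  0.001 -0.09 ] [ 0.001  0.001 -0.001] from [508.8  69.   46.5] jaw 83.4 q6 -1.49
```

View pics/w4b.png

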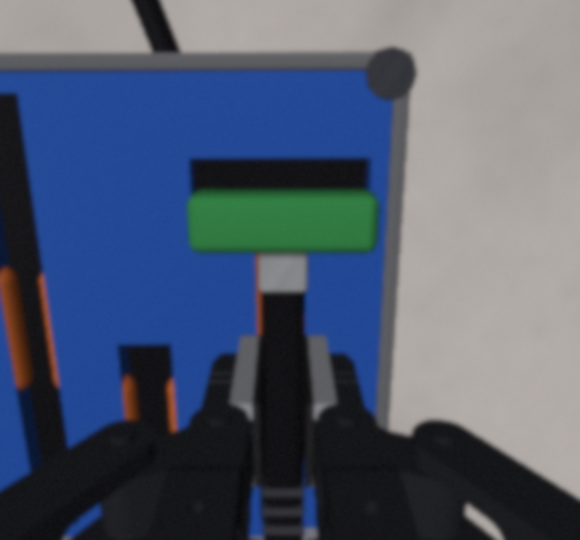

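The crop shows the head at (282,220) over the T mouth, whose near edge spans (190..370,158). It is about 0.7 mm too far to +y. I'll check x from the slot edge.

Run:
```python
from h import *
im,K,C=load('w4')
print(p2w(K,C,[[205,139.5],[250,139.5],[295,139.5],[217.5,169]],20))
go(507,68.6,24,83.3)
```

```text
[[450.75356422  49.40355145  20.        ]
 [453.88996092  76.23526535  20.        ]
 [457.02432677 103.04960543  20.        ]
 [469.62934709  54.0693973   20.        ]]
go [-0.007 -0.001 -0.09 ] [ 0.001  0.001 -0.001] from [508.8  69.   46.5] jaw 83.4 q6 -1.49
```

Emit:
move_arm(steps=[0, -0.003, -0.02, 0, 0, 0, 1, 0, -0.003, -0.04, 0, 0, 0, 1, 0, -0.003, -0.06, 0, 0, 0, 1, 0, -0.003, -0.07, 0, 0, 0, 1, 0, -0.003, -0.08, 0, 0, 0, 1, 0, -0.003, -0.085, 0, 0, 0, 1, 0, -0.003, -0.09, 0, 0, 0, 1, 0, -0.003, -0.092, 0, 0, 0, 1, 0, -0.003, -0.092, 0, 0, 0, 1, 0, -0.003, -0.092, 0, 0, 0, 1])

```text
time_s: 6.35
eef_pos: [509.1, 68.2, 23.8]
eef_rot: [-2.101, 1.569, -0.646]
ft_force: [0.5, -0.1, 2.5]
opening: 10.3
```

Emit:
move_arm(steps=[0, 0, 0, 0, 0, 0, 0.6, 0, 0, 0, 0, 0, 0, 0.6, 0, 0, 0, 0, 0, 0, 0.6, 0, 0, 0.1, 0, 0, 0, 0.6, 0, 0, 0.1, 0, 0, 0, 0.6, 0, 0, 0.1, 0, 0, 0, 1, 0, 0, 0.1, 0, 0, 0, 1, 0, 0, 0.1, 0, 0, 0, 1, 0, 0, 0.1, 0, 0, 0, 1, 0, 0, 0.1, 0, 0, 0, 1])

```text
time_s: 7.35
eef_pos: [508.7, 68.2, 48.3]
eef_rot: [-2.492, 1.569, -1.037]
ft_force: [1.0, -0.3, -0.4]
opening: 0.1
```

Emit:
move_arm(steps=[0, 0, -0.04, 0, 0, 0, 1, 0, 0, -0.06, 0, 0, 0, 1, 0, 0, -0.07, 0, 0, 0, 1, 0, 0, -0.08, 0, 0, 0, 1, 0, 0, -0.09, 0, 0, 0, 1, 0, 0, -0.1, 0, 0, 0, 1, 0, 0, -0.105, 0, 0, 0, 1, 0, 0, -0.108, 0, 0, 0, 1, 0, 0, -0.108, 0, 0, 0, 1, 0, 0, -0.108, 0, 0, 0, 1])

```text
time_s: 8.35
eef_pos: [508.9, 68.1, 23.0]
eef_rot: [-2.664, 1.569, -1.209]
ft_force: [-4.9, -0.9, 13.5]
opening: -0.0
```

Emit:
move_arm(steps=[0, 0, 0.1, 0, 0, 0, 1, 0, 0, 0.3, 0, 0, 0, 0, -0.1, 0.2, 0.5, 0, 0, 0, 0, -0.1, 0.2, 0.5, 0, 0, 0, 0, -0.1, 0.2, 0.5, 0, 0, 0, 0, -0.1, 0.2, 0.5, 0, 0, 0, 0, -0.1, 0.2, 0.5, 0, 0, 0, 0, -0.1, 0.2, 0.5, 0, 0, 0, 0, -0.1, 0.2, 0.5, 0, 0, 0, 0, -0.1, 0.2, 0.5, 0, 0, 0, 0])

```text
time_s: 9.35
eef_pos: [483.7, 117.7, 147.2]
eef_rot: [2.673, 1.569, -2.156]
ft_force: [-0.3, -0.4, -0.6]
opening: 85.5
```

Run:
```python
from h import *
im,K,C=snap('w5')
for b in blobs(im,(40,120,50),(80,255,255),40): print('green',np.round(b[0]),b[1],axis(p2w(K,C,b[2],23)))
slots(im,K,C)
cv2.imwrite('pics/w5b.png',cv2.resize(im,(800,600)))
# white ampoule: bright blobs
g=cv2.cvtColor(im,cv2.COLOR_BGR2HSV)
for b in blobs(im,(0,0,200),(180,40,255),30): print('white',np.round(b[0]),b[1],np.round(np.concatenate([np.ravel(q) for q in axis(p2w(K,C,b[2],12))]),2))
print(np.percentile(g[...,2],[50,90,99]))
```

```text
green [477.  67.] 366 (array([402.8192046 , 328.37914841]), array([ 0.17995427, -0.98367498]), np.float64(18.776242073238848), np.float64(16.408815142102263))
green [204. 169.] 765 (array([466.19902153,  74.79521931]), array([0.10224457, 0.99475929]), np.float64(48.897306302671055), np.float64(15.61113687371183))
hole px [ 88. 217.] rect [508.1 -56.5] [ 30.8 135.5] 83.4
hole px [207. 204.] rect [520.8  69.8] [ 57.8 139.4] 84.8
[128. 135. 138.]
```

View pics/w5b.png

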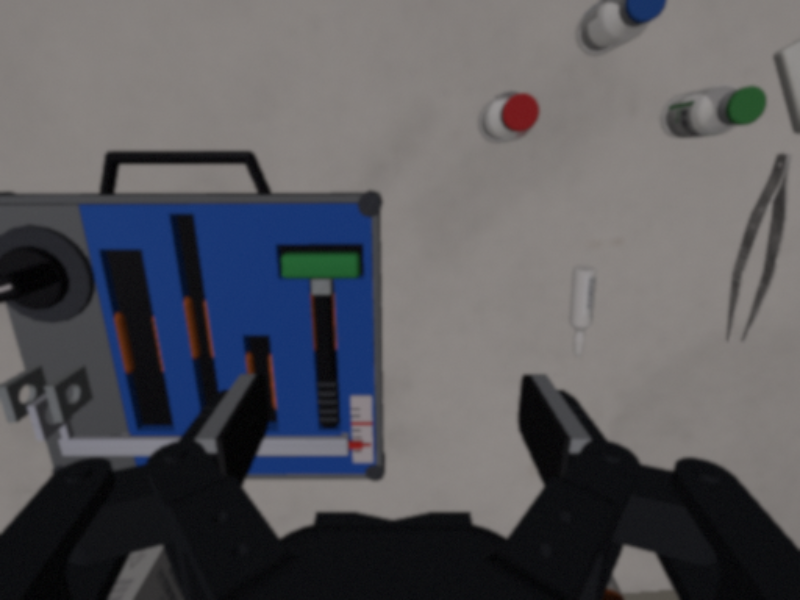

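The hammer is seated: its head at (320,265) fills the T and the handle lies in its slot. The ampoule runs from (585,268) to (579,354), and the tweezers run from (783,155) to (736,340).

Run:
```python
from h import *
im,K,C=load('w5')
s=.64
A=p2w(K,C,np.array([[585,268],[579,354]])*s,9); print('amp ends',A.round(1)); d=A[1]-A[0]; print(np.hypot(*d[:2]),np.degrees(np.arctan2(d[1],d[0])))
B=p2w(K,C,np.array([[783,155],[728,340],[745,341],[740,262],[775,262]])*s,6); print('tw',B.round(1)); d=(B[1]+B[2])/2-B[0]; print(np.hypot(*d[:2]),np.degrees(np.arctan2(d[1],d[0])))
m=A.mean(0); dd=A[1]-A[0]; go(m[0],m[1],8,np.degrees(np.arctan2(dd[1],dd[0]))+90)
for uv in [(519,112),(645,5),(745,105)]: print('vial',p2w(K,C,np.array([uv])*s,54).round())
```

```text
amp ends [[492.  246.5   9. ]
 [554.6 243.4   9. ]]
62.749146355696304 -2.846529714741474
tw [[434.4 367.9   6. ]
 [557.4 348.8   6. ]
 [559.6 360.7   6. ]
 [500.7 350.1   6. ]
 [503.4 373.2   6. ]]
124.76075292157198 -6.069215744938471
go [ 0.158  0.509 -0.558] [ 0.001 -0.     0.064] from [483.8 117.8 147.4] jaw 83.3 q6 -1.39
vial [[393. 193.  54.]]
vial [[354. 253.  54.]]
vial [[403. 305.  54.]]
```

Emit:
move_arm(steps=[0.08, 0.2, 0, 0, 0, 0.064, 0, 0.158, 0.4, -0.1, 0, 0, 0.064, 0, 0.158, 0.507, -0.25, 0, 0, 0.064, 0, 0.158, 0.507, -0.42, 0, 0, 0.064, 0, 0.158, 0.507, -0.558, 0, 0, 0.064, 0, 0.158, 0.507, -0.558, 0, 0, 0.064, 0, 0.158, 0.507, -0.558, 0, 0, 0.064, 0, 0.158, 0.507, -0.558, 0, 0, 0.064, 1, 0.158, 0.507, -0.558, 0, 0, 0.064, 1, 0.158, 0.507, -0.558, 0, 0, 0.064, 1])

```text
time_s: 10.4
eef_pos: [525.2, 244.8, 10.2]
eef_rot: [-1.599, 1.567, -0.078]
ft_force: [-1.0, -1.0, -0.1]
opening: 44.0
```

Emit:
move_arm(steps=[0, 0, 0, 0, 0, 0, 1, 0, 0, 0, 0, 0, 0, 1, 0, 0, 0, 0, 0, 0, 1, 0, 0, 0.2, 0, 0, 0, 1, 0, 0, 0.4, 0, 0, -0.064, 1, 0, -0.2, 0.4, 0, 0, -0.064, 1, 0.02, -0.4, 0.4, 0, 0, -0.064, 1, 0.04, -0.6, 0.4, 0, 0, -0.064, 1, 0.04, -0.6, 0.4, 0, 0, -0.064, 1, 0.04, -0.6, 0.4, 0, 0, -0.064, 1])

```text
time_s: 11.4
eef_pos: [535.1, 93.7, 110.2]
eef_rot: [-1.437, 1.567, 0.014]
ft_force: [1.5, 0.3, -0.3]
opening: 12.2
```

Run:
```python
from h import *
im,K,C=snap('w6')
slots(im,K,C)
for b in blobs(im,(3,100,80),(16,255,255),20):
    a=axis(p2w(K,C,b[2],19)); print('orange',np.round(b[0]),b[1],np.round(np.r_[a[0],a[1],a[2],a[3]],2))
cv2.imwrite('pics/w6b.png',cv2.resize(im,(640,480)))
go(545.5,19,60,83.3)
```

```text
hole px [169. 211.] rect [545.9  19.9] [21.4 74.1] 83.5
hole px [ 73. 175.] rect [508.3 -56.1] [ 30.2 134.4] 83.5
hole px [119. 160.] rect [501.9 -13.2] [ 18.1 155.5] 83.4
orange [114. 167.] 167 [ 4.9986e+02 -1.8570e+01  9.9000e-01 -1.2000e-01  4.1460e+01  3.3200e+00]
orange [127. 168.] 60 [ 5.0195e+02 -7.8500e+00  9.9000e-01 -1.1000e-01  3.8010e+01  1.1700e+00]
orange [ 61. 180.] 183 [ 5.057e+02 -6.737e+01  9.900e-01 -1.200e-01  4.272e+01  3.860e+00]
orange [162. 210.] 122 [ 5.438e+02  1.294e+01  9.900e-01 -1.200e-01  4.194e+01  2.670e+00]
orange [177. 211.] 81 [ 5.4639e+02  2.6670e+01  9.9000e-01 -1.2000e-01  4.0080e+01  1.7800e+00]
go [ 0.042 -0.304 -0.2  ] [-0.     0.003  0.001] from [534.9  94.9 110. ] jaw 83.3 q6 -1.44
```

View pics/w6b.png

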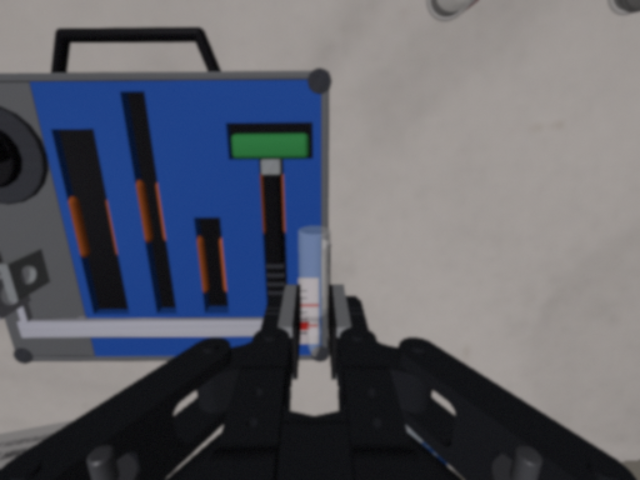

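The ampoule is held from (313,228) to (313,357), and its slot is clear at (210,265).

Run:
```python
from h import *
im,K,C=load('w6')
T=np.load('pics/w6.npy')
P=p2w(K,C,np.array([[313,227.5],[300,240],[326.5,240]])*.8,111); print(P.round(1)); print('rel',(P-T[:3,3]).round(1))
go(545.6,18.6,45,83.3)
```

```text
[[498.7  99.4 111. ]
 [503.5  93.2 111. ]
 [504.9 104.5 111. ]]
rel [[-36.5   5.7   0.8]
 [-31.6  -0.5   0.8]
 [-30.2  10.7   0.8]]
go [ 0.043 -0.305 -0.26 ] [-0.     0.003  0.001] from [534.9  94.9 110. ] jaw 83.3 q6 -1.44
```

Emit:
move_arm(steps=[0, -0.15, 0, 0, 0, 0, 1, 0.052, -0.306, -0.05, 0, 0.003, 0, 1, 0.052, -0.306, -0.1, 0, 0.003, 0, 1, 0.052, -0.306, -0.18, 0, 0.003, 0, 1, 0.052, -0.306, -0.26, 0, 0.003, 0, 1, 0.052, -0.306, -0.26, 0, 0.003, 0, 1, 0.052, -0.306, -0.26, 0, 0.003, 0, 1, 0.052, -0.306, -0.26, 0, 0.003, 0, 1, 0.052, -0.306, -0.26, 0, 0.003, 0, 1, 0.052, -0.306, -0.26, 0, 0.003, 0, 1])

```text
time_s: 12.45
eef_pos: [548.8, 18.5, 46.1]
eef_rot: [-1.48, 1.569, -0.027]
ft_force: [-0.1, 0.2, -0.6]
opening: 12.4
```

Run:
```python
from h import *
im,K,C=snap('w7')
cv2.imwrite('pics/w7b.png',cv2.resize(im[120:330,150:350],None,fx=2.5,fy=2.5))
go(548,18.5,27,83.3)
```

```text
go [-0.002  0.    -0.076] [0.    0.001 0.001] from [548.6  18.5  45.9] jaw 83.3 q6 -1.58
```

View pics/w7b.png

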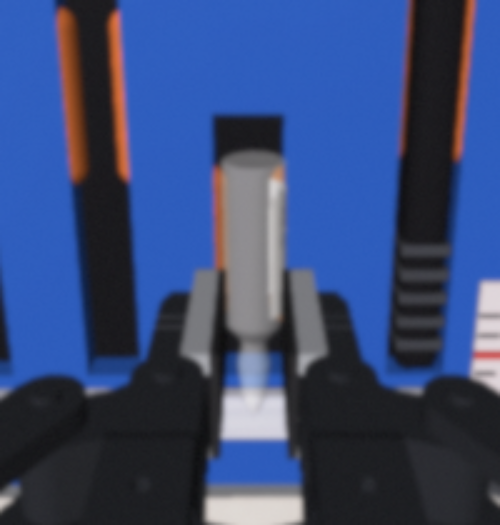

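Run:
```python
from h import *
im,K,C=load('w7')
print(p2w(K,C,[[249.2,166.4]],20),p2w(K,C,[[251,180]],50),p2w(K,C,[[251,186]],36), p2w(K,C,[[250,180]],43))
```

```text
[[510.28399202  23.54354018  20.        ]] [[510.38357027  24.68997599  50.        ]] [[517.99475124  23.76751314  36.        ]] [[512.35345118  23.90201577  43.        ]]
```

The ampoule sits about 1 mm to +y and 2 mm to -x of where it should be. I'll shift, set it on the strips, then release and press.

Emit:
move_arm(steps=[0.008, -0.004, 0, 0, 0, 0, 1, 0.008, -0.004, -0.03, 0, 0, 0, 1, 0.008, -0.004, -0.05, 0, 0, 0, 1, 0.008, -0.004, -0.06, 0, 0, 0, 1, 0.008, -0.004, -0.07, 0, 0, 0, 1, 0.008, -0.004, -0.073, 0, 0, 0, 1, 0.008, -0.004, -0.076, 0, 0, 0, 1, 0.008, -0.004, -0.076, 0, 0, 0, 1, 0.008, -0.004, -0.076, 0, 0, 0, 1, 0.008, -0.004, -0.076, 0, 0, 0, 1])

```text
time_s: 13.5
eef_pos: [550.6, 17.4, 26.9]
eef_rot: [-1.548, 1.569, -0.095]
ft_force: [0.2, -1.0, 1.6]
opening: 12.4
```

Emit:
move_arm(steps=[0, 0, 0, 0, 0, 0, 0.6, 0, 0, 0, 0, 0, 0, 0.6, 0, 0, 0, 0, 0, 0, 0.6, 0, 0, 0.1, 0, 0, 0, 0.6, 0, 0, 0.1, 0, 0, 0, 0.6, -0.016, 0, 0.1, 0, 0, 0, 1, -0.016, 0, 0.1, 0, 0, 0, 1, -0.016, 0, 0.1, 0, 0, 0, 1, -0.016, 0, 0.1, 0, 0, 0, 1, -0.016, 0, 0.1, 0, 0, 0, 1])

```text
time_s: 14.5
eef_pos: [546.4, 17.4, 51.5]
eef_rot: [-1.534, 1.57, -0.081]
ft_force: [-0.2, -0.4, 0.2]
opening: 0.2
```

Emit:
move_arm(steps=[0, 0, -0.04, 0, 0, 0, 1, 0, 0, -0.06, 0, 0, 0, 1, 0, 0, -0.08, 0, 0, 0, 1, 0, 0, -0.09, 0, 0, 0, 1, 0, 0, -0.1, 0, 0, 0, 1, 0, 0, -0.11, 0, 0, 0, 1, 0, 0, -0.115, 0, 0, 0, 1, 0, 0, -0.118, 0, 0, 0, 1, 0, 0, -0.12, 0, 0, 0, 1, 0, 0, -0.12, 0, 0, 0, 1])

```text
time_s: 15.5
eef_pos: [546.6, 17.4, 23.5]
eef_rot: [-1.759, 1.57, -0.306]
ft_force: [-5.7, 0.1, 13.9]
opening: 0.0
```

Emit:
move_arm(steps=[0, 0, 0.15, 0, 0, 0, 1, 0, 0, 0.35, 0, 0, 0, 1, -0.09, 0.2, 0.43, 0, 0, 0, 0, -0.18, 0.4, 0.43, 0, 0, 0, 0, -0.18, 0.7, 0.43, 0, 0, 0, 0, -0.18, 1, 0.43, 0, 0, 0, 0, -0.18, 1, 0.43, 0, 0, 0, 0, -0.18, 1, 0.43, 0, 0, 0, 0, -0.18, 1, 0.43, 0, 0, 0, 0, -0.18, 1, 0.43, 0, 0, 0, 0])

```text
time_s: 16.5
eef_pos: [501.4, 266.4, 130.6]
eef_rot: [-2.915, 1.569, -1.462]
ft_force: [0.2, -0.5, -0.2]
opening: 85.6
```

Emit:
move_arm(steps=[0, 0.2, 0, 0, 0, 0, 0, 0, 0.36, 0, 0, 0, 0, 0, 0, 0.36, 0, 0, 0, 0, 0, 0, 0.36, 0, 0, 0, 0, 0, 0, 0.36, 0, 0, 0, 0, 0, 0, 0.36, 0, 0, 0, 0, 0, 0, 0.36, 0, 0, 0, 0, 0, 0, 0.36, 0, 0, 0, 0, 0, 0, 0.36, 0, 0, 0, 0, 0, 0, 0.36, 0, 0, 0, 0, 0])

```text
time_s: 17.5
eef_pos: [501.4, 356.3, 130.6]
eef_rot: [-2.837, 1.569, -1.383]
ft_force: [-0.6, 1.0, 0.3]
opening: 85.3
```

Run:
```python
from h import *
im,K,C=snap('w8')
for b in blobs(im,(0,0,0),(180,255,95),60): 
    if b[1]<4000: print('dark',np.round(b[0]),b[1],np.round(np.concatenate([np.ravel(q) for q in axis(p2w(K,C,b[2],9))]),2))
cv2.imwrite('pics/w8b.png',cv2.resize(im,(640,480)))
go(500,358,130,83.3)
```

```text
dark [97. 20.] 2075 [345.45 246.04   0.48   0.88  55.89  29.76]
dark [305.  21.] 118 [ 3.6787e+02  4.1847e+02  3.0000e-01 -9.5000e-01  1.4730e+01  7.5100e+00]
dark [279.  22.] 75 [366.09 396.76   0.4   -0.92  21.46   2.53]
dark [285.  36.] 148 [377.78 399.95   0.61  -0.79  25.95   8.88]
dark [267.  36.] 90 [375.22 385.73   0.39  -0.92  24.15   2.98]
dark [297.  36.] 66 [ 3.7845e+02  4.1002e+02  4.0000e-01 -9.2000e-01  2.3470e+01  2.5100e+00]
dark [300.  47.] 345 [ 3.8727e+02  4.1246e+02  4.0000e-01 -9.2000e-01  3.9460e+01  7.8600e+00]
dark [294.  69.] 1127 [ 3.9243e+02  4.0276e+02  2.4000e-01 -9.7000e-01  8.0670e+01  4.7880e+01]
dark [176.  83.] 1161 [4.0247e+02 3.0246e+02 3.7000e-01 9.3000e-01 3.9310e+01 2.8150e+01]
dark [41. 86.] 2209 [ 3.9114e+02  1.8382e+02 -1.7000e-01 -9.9000e-01  7.0460e+01  2.9780e+01]
dark [101.  90.] 102 [400.03 234.17   0.42   0.91  14.83  10.67]
dark [  3. 103.] 68 [401.19 143.83   0.9   -0.43  13.75   7.45]
dark [265. 203.] 100 [ 5.2613e+02  3.6904e+02  9.8000e-01 -1.9000e-01  4.4600e+01  2.8400e+00]
dark [248. 200.] 62 [5.1945e+02 3.5221e+02 1.0000e+00 1.0000e-02 2.7090e+01 2.5900e+00]
go [-0.006  0.006 -0.003] [0.001 0.    0.   ] from [501.4 356.4 130.6] jaw 83.3 q6 -0.97
```

View pics/w8b.png

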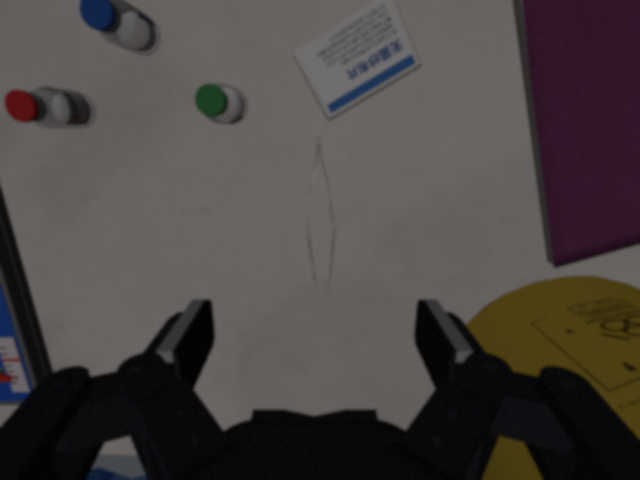

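Light has dropped. The tweezers' joint is at (319,139), their tips at about (321,287), and they are widest near row 230. The bin is at the right, so I'll check clearance there.

Run:
```python
from h import *
im,K,C=load('w8')
P=p2w(K,C,np.array([[319,138],[321.5,288],[306.5,232],[335.5,232]])*.8,8); print(P.round(1)); d=P[1]-P[0]; print(np.hypot(*d[:2]),np.degrees(np.arctan2(d[1],d[0])))
K2,C2=cam('scene'); print('bin base right',p2w(K2,C2,np.array([[214,450],[150,480],[205,460]])*.64,0).round())
for z in (100,150): print('lid edge',z,p2w(K,C,np.array([[466,330],[500,290],[550,278]])*.8,z).round())
m=P[:2].mean(0); go(m[0],m[1],7,np.degrees(np.arctan2(d[1],d[0]))+90)
```

```text
[[434.2 369.4   8. ]
 [555.  357.8   8. ]
 [504.7 351.4   8. ]
 [507.4 374.3   8. ]]
121.35140032469818 -5.518143210494947
bin base right [[571. 515.   0.]
 [619. 633.   0.]
 [568. 541.   0.]]
lid edge 100 [[545. 440. 100.]
 [522. 458. 100.]
 [518. 485. 100.]]
lid edge 150 [[510. 419. 150.]
 [493. 432. 150.]
 [490. 451. 150.]]
go [-0.027  0.029 -0.495] [0.001 0.    0.02 ] from [501.4 356.4 130.6] jaw 83.3 q6 -0.97
```

Emit:
move_arm(steps=[-0.018, 0.022, -0.1, 0, 0, 0.02, 0, -0.018, 0.022, -0.25, 0, 0, 0.02, 0, -0.018, 0.022, -0.4, 0, 0, 0.02, 0, -0.018, 0.022, -0.502, 0, 0, 0.02, 0, -0.018, 0.022, -0.502, 0, 0, 0.02, 0, -0.018, 0.022, -0.502, 0, 0, 0.02, 0, -0.018, 0.022, -0.502, 0, 0, 0.02, 0.5, -0.018, 0.022, -0.502, 0, 0, 0.02, 1, -0.018, 0.022, -0.502, 0, 0, 0.02, 1, -0.018, 0.022, -0.502, 0, 0, 0.02, 1])

```text
time_s: 18.55
eef_pos: [497.6, 362.3, 6.3]
eef_rot: [-1.709, 1.569, -0.235]
ft_force: [-0.8, 0.0, -0.5]
opening: 28.3
```

Emit:
move_arm(steps=[0, 0, 0, 0, 0, 0, 1, 0, 0, 0, 0, 0, 0, 1, 0, 0, 0.2, 0, 0, 0, 1, 0, 0, 0.4, 0, 0, -0.02, 1, -0.05, -0.2, 0.5, 0, 0, -0.02, 1, -0.05, -0.4, 0.6, 0, 0, -0.02, 1, -0.05, -0.6, 0.6, 0, 0, -0.02, 1, -0.05, -0.8, 0.6, 0, 0, -0.02, 1, -0.05, -1, 0.6, 0, 0, -0.02, 1, -0.05, -1, 0.6, 0, 0, -0.02, 1])

```text
time_s: 19.55
eef_pos: [484.8, 108.2, 156.4]
eef_rot: [-2.281, 1.568, -0.832]
ft_force: [-0.3, 1.1, -0.4]
opening: 18.1
```

Run:
```python
from h import *
im,K,C=snap('w9')
slots(im,K,C)
cv2.imwrite('pics/w9b.png',cv2.resize(im,(640,480)))
go(470,-30,150,83.3)
```

```text
hole px [177. 238.] rect [546.   18.9] [21.1 76.2] 83.4
hole px [101. 212.] rect [507.7 -57. ] [ 31.  133.9] 83.1
hole px [138. 200.] rect [501.8 -14.2] [ 19.1 155.9] 83.3
go [-0.06  -0.554 -0.025] [0.002 0.002 0.005] from [485.  108.5 156.3] jaw 83.0 q6 -1.4
```

View pics/w9b.png

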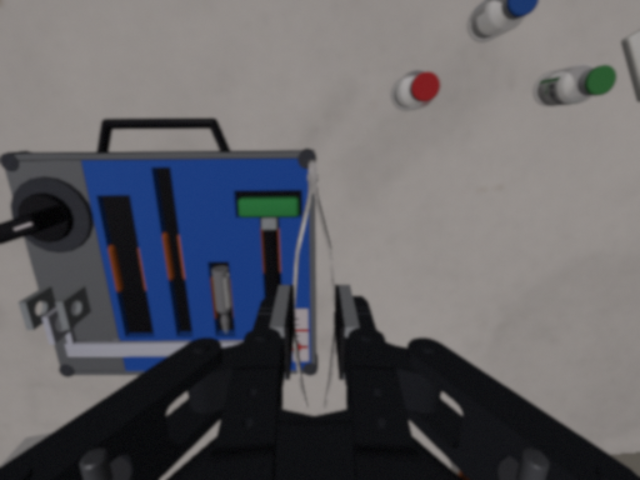

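The tweezers are held well aligned, from the joint at (312,163) to the tips at about (314,402). The ampoule is seated at (222,297).

Run:
```python
from h import *
im,K,C=load('w9'); T=np.load('pics/w9.npy')
P=p2w(K,C,np.array([[312,162],[314.5,403]])*.8,158); a=np.radians(-6.6);ex=np.array([np.cos(a),np.sin(a)]);ey=np.array([-ex[1],ex[0]])
for p in P: r=(p-T[:3,3])[:2]; print('rel case xy',(r@ex).round(1),(r@ey).round(1))
go(508,-57.8,50,83.4)
```

```text
rel case xy -64.2 1.4
rel case xy 54.6 1.5
go [ 0.092 -0.665 -0.425] [0.002 0.002 0.007] from [485.  108.5 156.3] jaw 83.0 q6 -1.4
```

Emit:
move_arm(steps=[0.05, -0.2, 0, 0, 0, 0.007, 1, 0.092, -0.4, 0, 0, 0, 0.007, 1, 0.092, -0.6, 0, 0, 0, 0.007, 1, 0.092, -0.668, -0.1, 0, 0, 0.007, 1, 0.092, -0.668, -0.2, 0, 0, 0.007, 1, 0.092, -0.668, -0.3, 0, 0, 0.007, 1, 0.092, -0.668, -0.4, 0, 0, 0.007, 1, 0.092, -0.668, -0.43, 0, 0, 0.007, 1, 0.092, -0.668, -0.43, 0, 0, 0.007, 1, 0.092, -0.668, -0.43, 0, 0, 0.007, 1])

```text
time_s: 20.6
eef_pos: [509.1, -58.0, 49.7]
eef_rot: [-2.018, 1.567, -0.561]
ft_force: [0.0, 0.1, -0.4]
opening: 18.0
```

```bash
cat >> h.py <<'E'
def edges(im,K,C,c,xs,half=25,z=20,yaw=-6.7):
    """blue mask along case-y lines at offsets xs from c on plane z: prints non-blue spans (offset from c, mm)"""
    a=np.radians(yaw); ex=np.array([np.cos(a),np.sin(a)]); ey=np.array([-ex[1],ex[0]])
    blue=cv2.inRange(cv2.cvtColor(im,cv2.COLOR_BGR2HSV),np.array((105,120,60)),np.array((125,255,255)))
    t=np.arange(-half,half+.01,.25)
    for x in xs:
        P=np.array(c)+x*ex+t[:,None]*ey; uv=w2p(K,C,np.c_[P,np.full(len(t),z)]).astype(np.float32)
        v=cv2.remap(blue,uv[:,:1],uv[:,1:],cv2.INTER_LINEAR)[:,0]<128
        d=np.flatnonzero(np.diff(np.r_[0,v.astype(int),0])); print('x',x,'spans',[(float(t[i]),float(t[min(j,len(t)-1)])) for i,j in zip(d[::2],d[1::2])])
E
python3 - <<'E'
from h import *
im,K,C=snap('w10'); T,_=pose(); print(T[:3,3])
edges(im,K,C,T[:2,3],[-70,-66,-62,-58,-54,-50,-46])
cv2.imwrite('pics/w10b.png',cv2.resize(im[90:330,120:390],None,fx=2.2,fy=2.2))
go(508,-58.4,24,83.4)
E
```

```text
[509.46389491 -58.29912249  50.17015703]
x -70 spans [(-25.0, -19.0)]
x -66 spans [(-25.0, -19.0), (-11.25, 13.25)]
x -62 spans [(-25.0, -19.25), (-11.25, 13.5)]
x -58 spans [(-25.0, -19.25), (-11.5, 13.5)]
x -54 spans [(-25.0, -19.5), (-11.5, 13.0)]
x -50 spans [(-25.0, -19.0), (-11.5, 13.0)]
x -46 spans [(-25.0, -19.75), (-11.5, 13.25)]
go [-0.006 -0.    -0.105] [ 0.002  0.004 -0.001] from [509.5 -58.3  50.2] jaw 83.5 q6 -1.74
```

View pics/w10b.png

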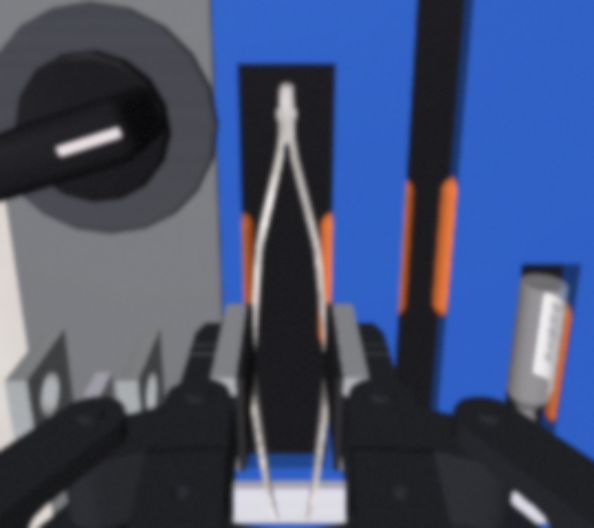

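The crop shows the tweezers centred over their slot: the joint at (287,90) and the mouth at 239–334. I'll set them down.

Emit:
move_arm(steps=[-0.005, -0.001, -0.03, 0, 0, 0, 1, -0.005, -0.001, -0.06, 0, 0, 0, 1, -0.005, -0.001, -0.08, 0, 0, 0, 1, -0.005, -0.001, -0.09, 0, 0, 0, 1, -0.005, -0.001, -0.098, 0, 0, 0, 1, -0.005, -0.001, -0.103, 0, 0, 0, 1, -0.005, -0.001, -0.106, 0, 0, 0, 1, -0.005, -0.001, -0.106, 0, 0, 0, 1, -0.005, -0.001, -0.106, 0, 0, 0, 1, -0.005, -0.001, -0.106, 0, 0, 0, 1])

```text
time_s: 21.65
eef_pos: [508.4, -58.6, 23.9]
eef_rot: [-1.954, 1.565, -0.497]
ft_force: [-0.4, -0.1, -0.8]
opening: 18.0
```

Emit:
move_arm(steps=[0, 0, -0.005, 0, 0, 0, 1, 0, 0, -0.006, 0, 0, 0, 0.5, 0, 0, -0.006, 0, 0, 0, 0.5, 0, 0, -0.006, 0, 0, 0, 0.5, 0, 0, 0.1, 0, 0, 0, 0.5, 0, 0, 0.1, 0, 0, 0, 0.5, 0, 0, 0.1, 0, 0, 0, 1, 0, 0, 0.1, 0, 0, 0, 1, 0, 0, 0.1, 0, 0, 0, 1, 0, 0, 0.1, 0, 0, 0, 1])

```text
time_s: 22.65
eef_pos: [507.7, -58.4, 48.0]
eef_rot: [-2.034, 1.567, -0.577]
ft_force: [-0.2, -0.2, -0.2]
opening: 0.3
```

Emit:
move_arm(steps=[0, 0, -0.04, 0, 0, 0, 1, 0, 0, -0.05, 0, 0, 0, 1, 0, 0, -0.06, 0, 0, 0, 1, 0, 0, -0.07, 0, 0, 0, 1, 0, 0, -0.08, 0, 0, 0, 1, 0, 0, -0.09, 0, 0, 0, 1, 0, 0, -0.1, 0, 0, 0, 1, 0, 0, -0.104, 0, 0, 0, 1, 0, 0, -0.106, 0, 0, 0, 1, 0, 0, -0.106, 0, 0, 0, 1])

```text
time_s: 23.65
eef_pos: [508.1, -58.7, 22.0]
eef_rot: [-2.019, 1.566, -0.563]
ft_force: [-0.7, -0.6, 2.9]
opening: -0.3
```

The force is only 2.9 N at z=22, so I need to look.

Emit:
move_arm(steps=[0, 0, 0.1, 0, 0, 0, 1, 0, 0, 0.25, 0, 0, 0, 1, -0.04, 0, 0.3, 0, 0, 0, 1, -0.04, 0, 0.3, 0, 0, 0, 1, -0.04, 0, 0.3, 0, 0, 0, 1, -0.04, 0, 0.3, 0, 0, 0, 1, -0.04, 0, 0.3, 0, 0, 0, 1, -0.04, 0, 0.3, 0, 0, 0, 1, -0.04, 0, 0.3, 0, 0, 0, 1, -0.04, 0, 0.3, 0, 0, 0, 1])

```text
time_s: 24.65
eef_pos: [498.1, -58.6, 96.7]
eef_rot: [-2.05, 1.566, -0.594]
ft_force: [-0.4, -0.3, 0.9]
opening: -0.1
```

Run:
```python
from h import *
im,K,C=snap('w11'); T,_=pose(); print(T[:3,3])
a=cv2.resize(im[100:300,150:360],None,fx=2.8,fy=2.8)
s=arm.capture('side'); cv2.imwrite('pics/side1.png',s); uv=w2p(*cam('side'),[[508,-58,20]])[0]; print(uv)
u,v=uv.astype(int); b=cv2.resize(s[v-35:v+35,max(0,u-50):u+50],None,fx=8,fy=8,interpolation=cv2.INTER_CUBIC)
cv2.imwrite('pics/w11b.png',a)
cv2.imwrite('pics/side1b.png',b)
```

```text
[498.1018133  -58.62243928  96.82661983]
[252.77896387 217.95309418]
```

View pics/w11b.png

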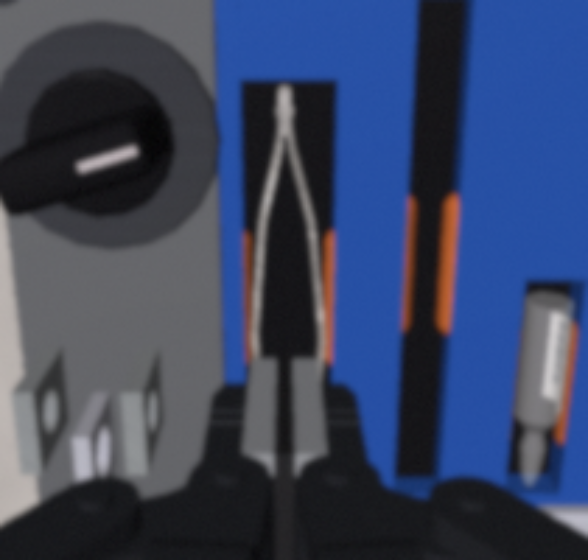

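The tweezers lie in their slot, with the joint at (285,95). The shut fingertips are only about 15 mm wide, so they likely went between the arms. I'll press again with the fingers about 13 mm open, one on each arm.

Emit:
move_arm(steps=[0.038, 0, -0.1, 0, 0, 0, 0.85, 0.038, 0, -0.2, 0, 0, 0, 0.85, 0.038, 0, -0.22, 0, 0, 0, 0.85, 0.038, 0, -0.24, 0, 0, 0, 0.85, 0.038, 0, -0.25, 0, 0, 0, 0.85, 0.038, 0, -0.26, 0, 0, 0, 0.85, 0.038, 0, -0.27, 0, 0, 0, 0.85, 0.038, 0, -0.275, 0, 0, 0, 0.85, 0.038, 0, -0.275, 0, 0, 0, 0.85, 0.038, 0, -0.275, 0, 0, 0, 0.85])

```text
time_s: 25.75
eef_pos: [507.8, -58.7, 28.4]
eef_rot: [-2.015, 1.566, -0.558]
ft_force: [0.3, -0.4, -0.1]
opening: 12.8
```

Emit:
move_arm(steps=[0, 0, -0.005, 0, 0, 0, 0.85, 0, 0, -0.01, 0, 0, 0, 0.85, 0, 0, -0.014, 0, 0, 0, 0.85, 0, 0, -0.018, 0, 0, 0, 0.85, 0, 0, -0.022, 0, 0, 0, 0.85, 0, 0, -0.024, 0, 0, 0, 0.85, 0, 0, -0.026, 0, 0, 0, 0.85, 0, 0, -0.026, 0, 0, 0, 0.85, 0, 0, -0.026, 0, 0, 0, 0.85, 0, 0, -0.026, 0, 0, 0, 0.85])

```text
time_s: 26.75
eef_pos: [507.9, -58.8, 22.7]
eef_rot: [-2.045, 1.566, -0.588]
ft_force: [-1.8, 0.8, 5.5]
opening: 12.9
```

Emit:
move_arm(steps=[0, 0, -0.002, 0, 0, 0, 0.85, 0, 0, -0.004, 0, 0, 0, 0.85, 0, 0, -0.006, 0, 0, 0, 0.85, 0, 0, -0.008, 0, 0, 0, 0.85, 0, 0, -0.01, 0, 0, 0, 0.85, 0, 0, -0.01, 0, 0, 0, 0.85, 0, 0, -0.01, 0, 0, 0, 0.85, 0, 0, -0.01, 0, 0, 0, 0.85, 0, 0, -0.01, 0, 0, 0, 0.85, 0, 0, -0.01, 0, 0, 0, 0.85])

```text
time_s: 27.75
eef_pos: [507.9, -58.8, 22.5]
eef_rot: [-2.157, 1.566, -0.699]
ft_force: [-7.4, 2.5, 18.8]
opening: 12.9
```

Solid at z=22.5 with 18.8 N, so the tweezers are home. Next is the pen.

Emit:
move_arm(steps=[0, 0, 0.15, 0, 0, 0, 0.85, 0, 0, 0.35, 0, 0, 0, 0.85, 0.05, -0.2, 0.43, 0, 0, 0, 0, 0.1, -0.4, 0.43, 0, 0, 0.1, 0, 0.1, -0.6, 0.43, 0, 0, 0.1, 0, 0.1, -0.8, 0.43, 0, 0, 0.1, 0, 0.1, -1, 0.43, 0, 0, 0.1, 0, 0.1, -1, 0.43, 0, 0, 0.1, 0, 0.1, -1, 0.43, 0, 0, 0.1, 0, 0.1, -1, 0.43, 0, 0, 0.1, 0])

```text
time_s: 28.75
eef_pos: [532.5, -307.5, 129.2]
eef_rot: [-1.876, 1.568, -0.314]
ft_force: [0.3, -0.7, 0.7]
opening: 85.2
```

Emit:
move_arm(steps=[0, -0.2, 0, 0, 0, 0, 0, 0, -0.2, 0, 0, 0, 0, 0, 0, -0.2, 0, 0, 0, 0, 0, 0, -0.2, 0, 0, 0, 0, 0, 0, -0.2, 0, 0, 0, 0, 0, 0, -0.2, 0, 0, 0, 0, 0, 0, -0.2, 0, 0, 0, 0, 0, 0, -0.2, 0, 0, 0, 0, 0, 0, -0.2, 0, 0, 0, 0, 0, 0, -0.2, 0, 0, 0, 0, 0])

```text
time_s: 29.75
eef_pos: [532.5, -357.5, 129.3]
eef_rot: [-1.863, 1.568, -0.301]
ft_force: [0.3, 0.5, -0.3]
opening: 85.7
```

Run:
```python
from h import *
im,K,C=load('w1'); print('w1 ends',p2w(K,C,np.array([[153,192],[240,313]])*.8,6).round(1))
im,K,C=snap('w12'); T,_=pose(); print(T[:3,3].round(1))
for b in blobs(im,(20,120,60),(35,255,255),30): print('yel',np.round(b[0]),b[1],axis(p2w(K,C,b[2],9)))
for b in blobs(im,(0,0,0),(180,255,55),60): 
    if b[1]<4000: print('dark',np.round(b[0]),b[1],np.round(np.concatenate([np.ravel(q) for q in axis(p2w(K,C,b[2],8))]),2))
for b in blobs(im,(0,150,80),(6,255,255),30): print('red',np.round(b[0]),b[1],axis(p2w(K,C,b[2],10)))
cv2.imwrite('pics/w12b.png',cv2.resize(im,(640,480)))
```

```text
w1 ends [[ 464.8 -367.2    6. ]
 [ 609.4 -368.     6. ]]
[ 532.5 -357.5  129.2]
yel [237. 114.] 47 (array([ 467.20797369, -368.27684718]), array([ 0.9998258 , -0.01866455]), np.float64(7.945554214157152), np.float64(3.682929604787578))
yel [238. 170.] 515 (array([ 520.46205551, -368.33368442]), array([ 0.99991748, -0.01284689]), np.float64(54.85344854976202), np.float64(9.056787108711607))
dark [58.  5.] 83 [ 3.8102e+02 -5.1321e+02  1.0000e+00 -6.0000e-02  9.4700e+00  6.8600e+00]
dark [141. 127.] 385 [ 4.8773e+02 -4.5897e+02  1.0000e+00 -6.0000e-02  9.0120e+01  8.0800e+00]
dark [ 20. 151.] 1465 [ 5.0490e+02 -5.8016e+02  1.0000e+00 -8.0000e-02  8.8040e+01  3.5950e+01]
dark [236. 134.] 335 [ 4.9298e+02 -3.7108e+02  9.9000e-01 -1.7000e-01  4.3190e+01  1.3270e+01]
dark [240. 217.] 409 [ 5.7176e+02 -3.6862e+02  1.0000e+00 -1.0000e-02  4.7080e+01  1.0120e+01]
```

Emit:
move_arm(steps=[0.018, -0.047, -0.1, 0, 0, 0, 0, 0.018, -0.047, -0.25, 0, 0, 0, 0, 0.018, -0.047, -0.4, 0, 0, 0, 0, 0.018, -0.047, -0.497, 0, 0, 0, 0, 0.018, -0.047, -0.497, 0, 0, 0, 0, 0.018, -0.047, -0.497, 0, 0, 0, 0, 0.018, -0.047, -0.497, 0, 0, 0, 0.5, 0.018, -0.047, -0.497, 0, 0, 0, 1, 0.018, -0.047, -0.497, 0, 0, 0, 1, 0.018, -0.047, -0.497, 0, 0, 0, 1])

```text
time_s: 30.8
eef_pos: [537.6, -369.8, 6.2]
eef_rot: [-2.048, 1.566, -0.485]
ft_force: [-0.8, 0.1, -0.2]
opening: 28.4
```

Emit:
move_arm(steps=[0, 0, 0, 0, 0, 0, 1, 0, 0, 0, 0, 0, 0, 1, 0, 0, 0.2, 0, 0, 0, 1, 0, 0, 0.4, 0, 0, 0, 1, 0, 0.2, 0.5, 0, 0, -0.1, 1, -0.05, 0.4, 0.55, 0, 0, -0.1, 1, -0.1, 0.6, 0.55, 0, 0, -0.1, 1, -0.15, 0.8, 0.55, 0, 0, -0.1, 1, -0.2, 1, 0.55, 0, 0, -0.1, 1, -0.2, 1, 0.55, 0, 0, -0.1, 1])

```text
time_s: 31.8
eef_pos: [485.2, -115.2, 143.0]
eef_rot: [-1.518, 1.57, -0.057]
ft_force: [0.5, -0.6, 0.2]
opening: 10.2
```

Run:
```python
from h import *
im,K,C=snap('w13'); T,_=pose(); print(T[:3,3].round(1))
a=np.radians(-6.7);ex=np.array([np.cos(a),np.sin(a)]);ey=np.array([-ex[1],ex[0]])
for b in blobs(im,(20,120,60),(35,255,255),30):
    q=axis(p2w(K,C,b[2],T[2,3]+3)); r=q[0]-T[:2,3]; print('yel',np.round(b[0]),b[1],'rel',r@ex,r@ey,np.degrees(np.arctan2(q[1][1],q[1][0])),q[2])
for b in blobs(im,(0,150,80),(6,255,255),30): print('red',np.round(b[0]),b[1],axis(p2w(K,C,b[2],10)))
slots(im,K,C)
cv2.imwrite('pics/w13b.png',cv2.resize(im,(640,480)))
go(502,-15.5,46,83.4)
```

```text
[ 485.7 -115.4  143.2]
yel [250. 116.] 240 rel -71.21410142550293 1.0703599963486745 -7.149233970708405 9.401160457546485
yel [251. 215.] 1733 rel -18.212657511948247 1.703474361235961 -7.1830535355067395 55.79866798304684
red [22. 75.] 445 (array([ 363.51271946, -312.47131636]), array([ 0.07984471, -0.99680731]), np.float64(36.10805347510623), np.float64(11.112815156414339))
hole px [385. 222.] rect [546.   19.4] [20.4 74.1] 83.6
hole px [310. 191.] rect [507.3 -56.5] [ 30.8 132.1] 83.5
hole px [438. 180.] rect [520.9  67.9] [ 56.  137.2] 83.7
hole px [353. 179.] rect [501.2 -13.7] [ 18.8 153.6] 83.7
go [ 0.065  0.4   -0.389] [ 0.     0.002 -0.006] from [ 485.7 -115.4  143.2] jaw 83.7 q6 -1.87
```

Emit:
move_arm(steps=[0.03, 0.2, 0, 0, 0, 0, 1, 0.067, 0.4, 0, 0, 0, 0, 1, 0.067, 0.4, -0.1, 0, 0, 0, 1, 0.067, 0.4, -0.2, 0, 0, 0, 1, 0.067, 0.4, -0.3, 0, 0, 0, 1, 0.067, 0.4, -0.389, 0, 0, 0, 1, 0.067, 0.4, -0.389, 0, 0, 0, 1, 0.067, 0.4, -0.389, 0, 0, 0, 1, 0.067, 0.4, -0.389, 0, 0, 0, 1, 0.067, 0.4, -0.389, 0, 0, 0, 1])

```text
time_s: 32.85
eef_pos: [504.0, -16.0, 47.5]
eef_rot: [-1.667, 1.566, -0.206]
ft_force: [0.8, -0.6, -0.3]
opening: 9.7
```

Run:
```python
from h import *
im,K,C=snap('w14'); T,_=pose(); print(T[:3,3].round(1))
a=np.radians(-6.7);ex=np.array([np.cos(a),np.sin(a)]);ey=np.array([-ex[1],ex[0]])
for b in blobs(im,(20,120,60),(35,255,255),30):
    q=axis(p2w(K,C,b[2],T[2,3]+3)); r=q[0]-T[:2,3]; print('yel',np.round(b[0]),b[1],'rel',r@ex,r@ey,q[2])
edges(im,K,C,T[:2,3],[-85,-82,-80,-78,-76,-74,-70,-66,-62,-58,-40])
cv2.imwrite('pics/w14b.png',cv2.resize(im[60:330,120:390],None,fx=2.2,fy=2.2))
go(502.5,-15.5,24,83.4)
```

```text
[503.8 -15.9  47.4]
yel [250. 115.] 299 rel -70.73483176458652 0.7445266674454984 9.847187454387
yel [251. 215.] 1788 rel -17.325008100392168 1.5542114734593875 57.13458791003457
x -85 spans []
x -82 spans []
x -80 spans []
x -78 spans [(-5.0, 7.75)]
x -76 spans [(-5.0, 7.75)]
x -74 spans [(-5.0, 7.75)]
x -70 spans [(-5.0, 7.75)]
x -66 spans [(-5.0, 8.0)]
x -62 spans [(-5.0, 8.0)]
x -58 spans [(-7.0, 8.0)]
x -40 spans [(-6.5, 7.75)]
go [-0.005  0.002 -0.094] [ 0.001  0.005 -0.005] from [503.8 -15.9  47.4] jaw 83.7 q6 -1.66
```

View pics/w14b.png

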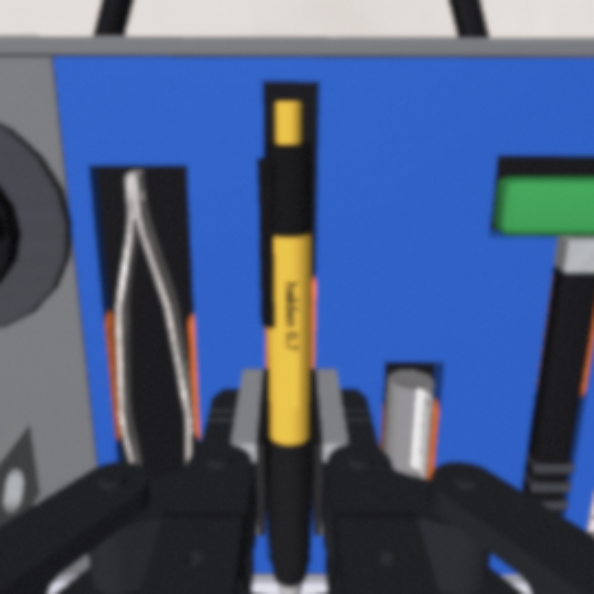

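The crop shows the pen centred over its long slot: cap end at (288,100), mouth edge at (290,83). Lowering.

Emit:
move_arm(steps=[0, 0, -0.03, 0, 0.004, -0.008, 1, 0, 0, -0.05, 0, 0.004, -0.008, 1, 0, 0, -0.07, 0, 0.004, -0.008, 1, 0, 0, -0.08, 0, 0.004, -0.008, 1, 0, 0, -0.088, 0, 0.004, -0.008, 1, 0, 0, -0.093, 0, 0.004, -0.008, 1, 0, 0, -0.097, 0, 0.004, -0.008, 1, 0, 0, -0.097, 0, 0.004, -0.008, 1, 0, 0, -0.097, 0, 0.004, -0.008, 1, 0, 0, -0.097, 0, 0.004, -0.008, 1])

```text
time_s: 33.9
eef_pos: [504.0, -15.9, 23.5]
eef_rot: [-2.308, 1.569, -0.855]
ft_force: [-1.2, -0.1, 4.4]
opening: 10.1
```

Emit:
move_arm(steps=[0, 0, 0, 0, 0, 0, 0.6, 0, 0, 0, 0, 0, 0, 0.6, 0, 0, 0, 0, 0, 0, 0.6, 0, 0, 0.1, 0, 0, 0, 0.6, 0, 0, 0.1, 0, 0, 0, 0.6, -0.003, 0, 0.1, 0, 0, 0, 1, -0.003, 0, 0.1, 0, 0, 0, 1, -0.003, 0, 0.1, 0, 0, 0, 1, -0.003, 0, 0.1, 0, 0, 0, 1, -0.003, 0, 0.1, 0, 0, 0, 1])

```text
time_s: 34.9
eef_pos: [502.9, -15.9, 48.0]
eef_rot: [-2.919, 1.57, -1.466]
ft_force: [-0.1, 0.4, -0.1]
opening: -0.0
```

Emit:
move_arm(steps=[0, 0, -0.04, 0, 0, 0, 1, 0, 0, -0.06, 0, 0, 0, 1, 0, 0, -0.07, 0, 0, 0, 1, 0, 0, -0.08, 0, 0, 0, 1, 0, 0, -0.09, 0, 0, 0, 1, 0, 0, -0.1, 0, 0, 0, 1, 0, 0, -0.105, 0, 0, 0, 1, 0, 0, -0.107, 0, 0, 0, 1, 0, 0, -0.107, 0, 0, 0, 1, 0, 0, -0.107, 0, 0, 0, 1])

```text
time_s: 35.9
eef_pos: [503.2, -15.9, 22.8]
eef_rot: [-2.91, 1.57, -1.457]
ft_force: [-6.4, 0.5, 14.4]
opening: 0.0
```

The pen is home: z=22.8 at 14.4 N. Now I'll locate the knob from the pictures I already have.

Run:
```python
from h import *
im,K,C=load('w11'); g=cv2.cvtColor(im,cv2.COLOR_BGR2GRAY)
print(p2w(K,C,[[187.1,148.2]],24).round(1))
print('bar mark line',p2w(K,C,[[150+77/2.8,100+168/2.8],[150+137/2.8,100+150/2.8]],64).round(1))
im,K,C=load('w9'); print('w9 plate',p2w(K,C,np.array([[47,221]])*.8,24).round(1), 'markline',p2w(K,C,np.array([[12,230],[34,225]])*.8,64).round(1))
go(450,-108,130,20)
```

```text
[[ 451.  -101.6   24. ]]
bar mark line [[451.8 -99.   64. ]
 [449.3 -84.7  64. ]]
w9 plate [[ 456.1 -107.1   24. ]] markline [[ 452.2 -100.8   64. ]
 [ 450.5  -84.    64. ]]
go [-0.213 -0.368  0.429] [ 1.000e-03 -0.000e+00 -1.054e+00] from [503.2 -15.9  22.8] jaw 83.3 q6 -1.66
```

Emit:
move_arm(steps=[0, 0, 0.15, 0, 0, 0, 1, 0, 0, 0.3, 0, 0, -0.1, 1, -0.1, -0.1, 0.43, 0, 0, -0.25, 1, -0.205, -0.352, 0.43, 0, 0, -0.4, 0.2, -0.205, -0.352, 0.43, 0, 0, -0.55, 0.2, -0.205, -0.352, 0.43, 0, 0, -0.7, 0.2, -0.205, -0.352, 0.43, 0, 0, -0.85, 0.2, -0.205, -0.352, 0.43, 0, 0, -1, 0.2, -0.205, -0.352, 0.43, 0, 0, -1, 0.2, -0.205, -0.352, 0.43, 0, 0, -1, 0.2])

```text
time_s: 36.9
eef_pos: [452.1, -104.0, 130.1]
eef_rot: [-2.328, 1.57, -1.922]
ft_force: [0.3, -0.2, 0.1]
opening: 68.3
```

Run:
```python
from h import *
im,K,C=snap('w15'); T,s=pose(); print(T[:3,3].round(1),s['q'].round(2))
cv2.imwrite('pics/w15b.png',cv2.resize(im[60:330,100:400],None,fx=2.2,fy=2.2))
hsv=cv2.cvtColor(im,cv2.COLOR_BGR2HSV)
for b in blobs(im,(0,0,130),(180,60,255),12):
    if 150<b[0][0]<350 and 100<b[0][1]<280 and b[1]<300: q=axis(p2w(K,C,b[2],64)); print('white',b[0].round(),b[1],q)
```

```text
[ 452.  -104.   130.1] [-0.41  0.08  1.91 -0.    1.15 -0.82]
white [255. 190.] 20 (array([450.27460403, -91.94681001]), array([ 0.19775447, -0.98025158]), np.float64(11.000838908933623), np.float64(1.0337302250155047))
white [335. 240.] 16 (array([ 529.38710574, -106.39164895]), array([ 0.91714836, -0.39854597]), np.float64(5.240223532344416), np.float64(1.8535938159555292))
white [161. 275.] 26 (array([ 406.28530656, -196.77670005]), array([ 0.72082884, -0.69311311]), np.float64(6.203586521347724), np.float64(3.578852889061153))
```

View pics/w15b.png

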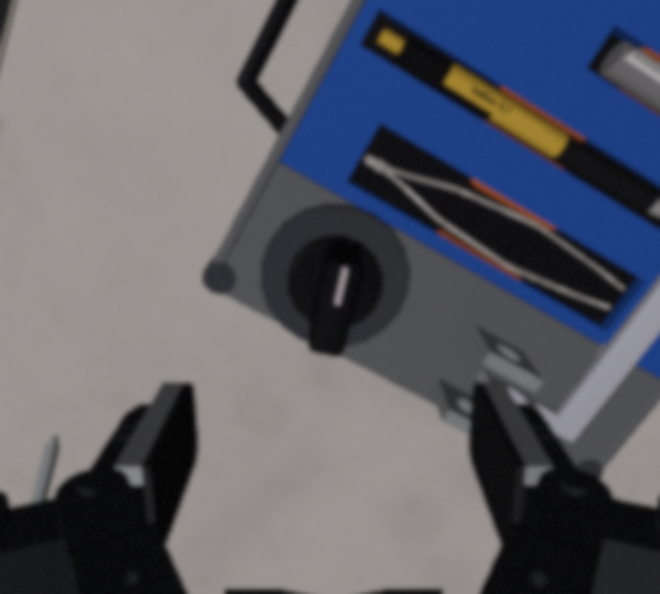

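The view (640×480 crop) shows the knob's base plate centred at (335,277) and the bar grip's top from (350,243) to (327,350). The pen, tweezers and ampoule lie level in their slots.

Run:
```python
from h import *
im,K,C=load('w15'); f=lambda u,v:[100+u/2.2,60+v/2.2]
print(p2w(K,C,[f(338,298),f(350,243),f(327,350)],64).round(1)); print(p2w(K,C,[f(335,277)],24).round(1))
go(451,-103,38,11)
```

```text
[[ 451.5  -96.8   64. ]
 [ 447.3  -76.4   64. ]
 [ 455.8 -117.1   64. ]]
[[ 452.5 -101.4   24. ]]
go [-0.004  0.004 -0.369] [ 0.001 -0.001 -0.205] from [ 452.  -104.   130.1] jaw 23.3 q6 -0.82
```

Emit:
move_arm(steps=[-0.004, 0.012, 0, 0, 0, -0.1, 0.2, -0.004, 0.012, -0.1, 0, 0, -0.2, 0.2, -0.004, 0.012, -0.2, 0, 0, -0.2, 0.2, -0.004, 0.012, -0.3, 0, 0, -0.2, 0.2, -0.004, 0.012, -0.369, 0, 0, -0.2, 0.2, -0.004, 0.012, -0.369, 0, 0, -0.2, 0.2, -0.004, 0.012, -0.369, 0, 0, -0.2, 1, -0.004, 0.012, -0.369, 0, 0, -0.2, 1, -0.004, 0.012, -0.369, 0, 0, -0.2, 1, -0.004, 0.012, -0.369, 0, 0, -0.2, 1])

```text
time_s: 37.95
eef_pos: [452.1, -101.3, 39.1]
eef_rot: [-0.913, 1.568, -0.715]
ft_force: [-0.6, 0.1, 1.1]
opening: 13.1
```

Emit:
move_arm(steps=[0, 0, 0, 0, 0, 0, 1, 0, 0, 0, 0, 0, 0, 1, 0, 0, 0, 0, 0, 0, 1, 0, 0, 0, 0, 0, 0, 1, 0, 0, 0, 0, 0, 0, 1, 0, 0, 0, 0, 0, 0, 1, 0, 0, 0, 0, 0, 0, 1, 0, 0, 0, 0, 0, 0, 1, 0, 0, 0, 0, 0, 0, 1, 0, 0, 0, 0, 0, 0, 1])

```text
time_s: 38.95
eef_pos: [452.1, -101.3, 39.1]
eef_rot: [-0.925, 1.568, -0.727]
ft_force: [0.1, -0.2, -1.5]
opening: 13.5
```

Emit:
move_arm(steps=[0, 0, 0, 0, 0, -0.12, 1, 0, 0, 0, 0, 0, -0.24, 1, 0, 0, 0, 0, 0, -0.36, 1, 0, 0, 0, 0, 0, -0.48, 1, 0, 0, 0, 0, 0, -0.6, 1, 0, 0, 0, 0, 0, -0.72, 1, 0, 0, 0, 0, 0, -0.84, 1, 0, 0, 0, 0, 0, -0.92, 1, 0, 0, 0, 0, 0, -0.95, 1, 0, 0, 0, 0, 0, -0.95, 1])

```text
time_s: 39.95
eef_pos: [454.1, -102.0, 39.2]
eef_rot: [0.115, 1.565, -0.683]
ft_force: [5.2, -1.7, -8.2]
opening: 13.0
```

Run:
```python
from h import *
T,s=pose(); print(s['ft_force'].round(1),s['torque'].round(2),np.degrees(np.arctan2(T[1,2],T[0,2])),s['q'][5])
```

```text
[ 5.2 -1.7 -8.2] [-0.21 -0.9  -0.02] -45.74673069390944 0.3934709572166976
```

Emit:
move_arm(steps=[0, 0, 0, 0, 0, -0.12, 1, 0, 0, 0, 0, 0, -0.24, 1, 0, 0, 0, 0, 0, -0.36, 1, 0, 0, 0, 0, 0, -0.48, 1, 0, 0, 0, 0, 0, -0.6, 1, 0, 0, 0, 0, 0, -0.72, 1, 0, 0, 0, 0, 0, -0.84, 1, 0, 0, 0, 0, 0, -0.92, 1, 0, 0, 0, 0, 0, -0.95, 1, 0, 0, 0, 0, 0, -0.95, 1])

```text
time_s: 40.95
eef_pos: [454.9, -104.1, 39.2]
eef_rot: [0.33, 1.561, -1.464]
ft_force: [0.5, -6.5, -4.9]
opening: 13.2
```

Run:
```python
from h import *
T,s=pose(); print(s['ft_force'].round(1),s['torque'].round(2),np.degrees(np.arctan2(T[1,2],T[0,2])),s['q'][5])
im=arm.capture('scene'); cv2.imwrite('pics/scene2.png',im)
K,C=cam('scene')
# red pointer & mark on scale plate at z~22-30
for b in blobs(im,(0,120,80),(8,255,255),2)+blobs(im,(172,120,80),(180,255,255),2):
    p=p2w(K,C,b[0],25)[0]
    if 560<p[0]<660 and 20<p[1]<130: print('red',b[0],b[1],p.round(1))
print(w2p(K,C,[[620,75,22]]))
im0=cv2.imread('pics/scene0.png')
for b in blobs(im0,(0,120,80),(8,255,255),2)+blobs(im0,(172,120,80),(180,255,255),2):
    p=p2w(K,C,b[0],25)[0]
    if 560<p[0]<660 and 20<p[1]<130: print('red0',b[0],b[1],p.round(1))
```

```text
[ 0.5 -6.5 -4.9] [-0.96 -0.19 -0.04] -102.75602135039192 1.3945407154172234
red [222.66666667 201.66666667] 3 [583.5  77.2  25. ]
[[215.39990394 197.97211412]]
red0 [219.5 199.5] 2 [600.3  74.9  25. ]
```

Emit:
move_arm(steps=[0, 0, 0, 0, 0, -0.12, 1, 0, 0, 0, 0, 0, -0.24, 1, 0, 0, 0, 0, 0, -0.36, 1, 0, 0, 0, 0, 0, -0.48, 1, 0, 0, 0, 0, 0, -0.6, 1, 0, 0, 0, 0, 0, -0.72, 1, 0, 0, 0, 0, 0, -0.84, 1, 0, 0, 0, 0, 0, -0.92, 1, 0, 0, 0, 0, 0, -0.95, 1, 0, 0, 0, 0, 0, -0.95, 1])

```text
time_s: 42.0
eef_pos: [454.0, -105.9, 39.5]
eef_rot: [0.536, 1.554, -2.234]
ft_force: [-3.8, -5.6, 2.1]
opening: 13.4
```

Run:
```python
from h import *
T,s=pose(); print(s['ft_force'].round(1),s['torque'].round(2),np.degrees(np.arctan2(T[1,2],T[0,2])),s['q'][5])
```

```text
[-3.8 -5.6  2.1] [-0.64  0.46  5.07] -158.7188998750917 2.377862284384596
```

The moment about z is now 5 N·m, which is suspicious. I'll check the pointer and whether the bar has jammed.

Run:
```python
from h import *
im=arm.capture('scene'); cv2.imwrite('pics/scene3.png',im); K,C=cam('scene')
T,s=pose(); print(s['torque'].round(2),s['ft_force'].round(1))
a=cv2.resize(im[165:235,195:300],None,fx=6,fy=6,interpolation=cv2.INTER_CUBIC)
cv2.imwrite('pics/scene3b.png',a)
for b in blobs(im,(0,90,70),(10,255,255),1)+blobs(im,(170,90,70),(180,255,255),1):
    p=p2w(K,C,b[0],25)[0]
    if 550<p[0]<660 and 20<p[1]<130: print('red',b[0],b[1],p.round(1))
```

```text
[-0.62  0.44  5.07] [-3.2 -4.7  2.5]
red [222.5 203. ] 2 [579.5  83.1  25. ]
red [223.25 202.25] 4 [579.8  78.4  25. ]
```

View pics/scene3b.png

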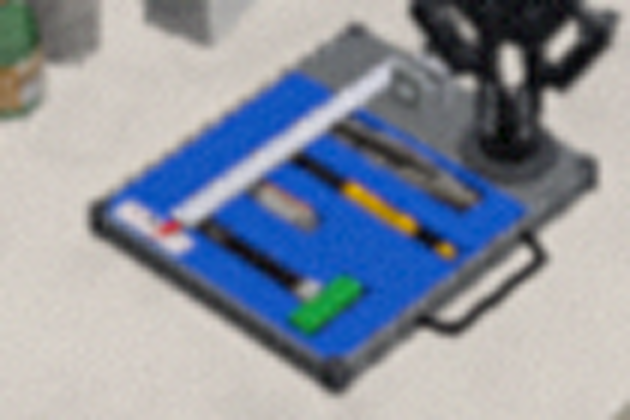

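The bar now covers the far ends of the items, and its pointer at (168,228) is close to the mark. I'll release, lift and measure from above.

Emit:
move_arm(steps=[0, 0, 0, 0, 0, 0, 0.4, 0, 0, 0, 0, 0, 0, 0.4, 0, 0, 0, 0, 0, 0, 0.4, 0, 0, 0, 0, 0, 0, 0.4, 0, 0, 0.1, 0, 0, 0, 0.4, 0, 0, 0.2, 0, 0, 0, 0.4, 0, 0, 0.4, 0, 0, 0, 0.4, 0, 0, 0.5, 0, 0, 0, 0.4, 0, 0, 0.5, 0, 0, 0, 0.4, 0, 0, 0.5, 0, 0, 0, 0.4])

```text
time_s: 43.05
eef_pos: [454.2, -105.8, 164.8]
eef_rot: [0.599, 1.555, -2.172]
ft_force: [-0.7, 0.2, 0.1]
opening: 51.5
```

Run:
```python
from h import *
T,s=pose(); print(s['torque'].round(2),s['ft_force'].round(1),s['effort'].round(2),T[:3,3].round(1))
im,K,C=snap('w16')
for b in blobs(im,(0,120,70),(8,255,255),3)+blobs(im,(172,120,70),(180,255,255),3):
    print('red',b[0].round(),b[1],p2w(K,C,b[0],25)[0].round(1))
go(560,40,150,83.4)
```

```text
[-0.06  0.06 -0.05] [-0.7  0.2  0.1] [-1.000e-02 -3.032e+01 -2.826e+01 -6.000e-02 -5.000e-02  0.000e+00] [ 454.2 -105.8  164.8]
red [417.  13.] 343 [ 369.1 -300.6   25. ]
red [191. 211.] 15 [499.5 -47.2  25. ]
red [166. 231.] 5 [518.6 -14.5  25. ]
red [123. 245.] 5 [558.7  19.8  25. ]
red [ 95. 285.] 14 [576.7  83.3  25. ]
red [ 94. 287.] 4 [578.1  86.3  25. ]
go [ 0.427  0.582 -0.054] [ 0.017 -0.004  1.035] from [ 453.3 -105.4  163.6] jaw -158.7 q6 2.37
```

Emit:
move_arm(steps=[0.387, 0.742, -0.05, 0, 0, 0.14, 0.4, 0.387, 0.742, -0.05, 0, 0, 0.28, 0.4, 0.387, 0.742, -0.05, 0, 0, 0.42, 0.4, 0.387, 0.742, -0.05, 0, 0, 0.56, 0.4, 0.387, 0.742, -0.05, 0, 0, 0.7, 0.4, 0.387, 0.742, -0.05, 0, 0, 0.84, 0.4, 0.387, 0.742, -0.05, 0, 0, 1, 0.4, 0.387, 0.742, -0.05, 0, 0, 1, 0.4, 0.387, 0.742, -0.05, 0, 0, 1, 0.4, 0.387, 0.742, -0.05, 0, 0, 1, 0.4])

```text
time_s: 44.1
eef_pos: [549.4, 79.9, 150.2]
eef_rot: [0.334, 1.554, -1.392]
ft_force: [0.1, -0.6, 0.6]
opening: 51.3
```

Run:
```python
from h import *
im,K,C=snap('w17'); T,s=pose(); print(T[:3,3].round(1))
a=np.radians(-6.7);ex=np.array([np.cos(a),np.sin(a)]);ey=np.array([-ex[1],ex[0]])
for b in blobs(im,(0,110,70),(8,255,255),3)+blobs(im,(172,110,70),(180,255,255),3):
    p=p2w(K,C,b[0],25)[0]; q=p2w(K,C,b[2],25)[:,:2]
    print('red',b[0].round(1),b[1],p.round(1),'case x',(p[:2]@ex).round(1),'y',(p[:2]@ey).round(1),'ext',np.ptp(q@ex).round(1),np.ptp(q@ey).round(1))
u,v=w2p(K,C,[[578,84,24]])[0].astype(int); print(u,v)
for y in range(v-22,v+23,1):
    row=im[y,u-18:u+19]; h=cv2.cvtColor(row[None],cv2.COLOR_BGR2HSV)[0]
    print(''.join('R' if (p[1]>110 and (p[0]<9 or p[0]>171) and p[2]>60) else 'r' if (p[1]>60 and (p[0]<12 or p[0]>168)) else 'B' if (100<p[0]<130 and p[1]>110) else '.' if p[2]>100 else '#' if p[2]<60 else '-' for p in h))
```

```text
[549.7  79.8 150.5]
red [242.5 145.8] 4 [585.5  82.3  25. ] case x 571.9 y 150.0 ext 0.9 2.9
red [244.4 154.7] 43 [576.7  81.9  25. ] case x 563.2 y 148.6 ext 5.0 8.8
red [260. 210.] 21 [517.2  75.3  25. ] case x 504.8 y 135.1 ext 22.2 0.6
red [248.7 154.5] 12 [576.2  77.8  25. ] case x 563.2 y 144.5 ext 5.0 3.0
red [259. 203.] 3 [525.   75.2  25. ] case x 512.6 y 135.9 ext 2.2 0.1
242 153
.-----B..................BBBBBBBBBBBB
..----B.................BBBBBBBBBBBBB
.-----B.................BBBBBBBBBBBBB
.-----B.................BBBBBBBBBBBBB
..----B..................BBBBBBBBBBBB
..----...................BBBBBBBBBBBB
..----...................BBBBBBBBBBBB
..----...................BBBBBBBBBBBB
..----...................BBBBBBBBBBBB
..----...................BBBBBBBBB###
..----.B.................BBBBBBBBB###
..-----B.................BBBBBBBBBB##
..-----B.................BBBBBBBBBB##
..-----B............r....BBBBBBBBBB##
..-----...rrrrrrrrrrrrrr.BBBBBBBBB###
..-----...rRRRrrrRRRrrrr.BBBBBBBBB###
..-----...rrrrr..........BBBB...-----
..-----...................B..........
..-----................
[... 302 characters left out ...]
RRRRRr..........
...-----.........rrrrr.r.............
...-----.............................
...-----.............................
...-----.............................
...-----B.................B........--
...-----B.................BBBBBBB--#-
....----B.................BBBBBBBB###
....----..................BBBBBBBBB##
....----..................BBBBBBBBB##
....----..................BBBBBBBBB##
....----.B..............BBBBBBBBBBB##
....----.BBBBBBBBBBBBBBBBBBBBBBBBBB##
....----.BBBBBBBBBBBBBBBBBBBBBBBBBB##
....----.BBBBBBBBBBBBBBBBBBBBBBBBBB##
....----.BBBBBBBBBBBBBBBBBBBBBBBBBB##
....----.BBBBBBBBBBBBBBBBBBBBBBBBBB##
....-----BBBBBBBBBBBBBBBBBBBBBBBBBBB#
....-----BBBBBBBBBBBBBBBBBBBBBBBBBB##
```

Run:
```python
from h import *
for t in ['w5','wrist0','w9']:
    im,K,C=load(t); a=np.radians(-6.7);ex=np.array([np.cos(a),np.sin(a)]);ey=np.array([-ex[1],ex[0]])
    # rectified patch on z=23: rows = case y, columns = case x, 0.5mm
    c=np.array([577,83]); X=np.arange(-25,45,1.0); Y=np.arange(14,-12,-1.3)
    P=np.array([[list(c+x*ex+y*ey)+[23] for x in X] for y in Y]).reshape(-1,3)
    uv=w2p(K,C,P).astype(np.float32).reshape(len(Y),len(X),2); q=cv2.remap(im,uv[...,0],uv[...,1],cv2.INTER_CUBIC)
    print(t)
    for row in cv2.cvtColor(q,cv2.COLOR_BGR2HSV): print(''.join('R' if (p[1]>110 and (p[0]<9 or p[0]>171) and p[2]>60) else 'r' if (p[1]>60 and (p[0]<12 or p[0]>168)) else 'B' if (100<p[0]<130 and p[1]>110) else '.' if p[2]>100 else '#' if p[2]<60 else '-' for p in row))
im,K,C=load('w17')
uv=w2p(K,C,P).astype(np.float32).reshape(len(Y),len(X),2); q=cv2.remap(im,uv[...,0],uv[...,1],cv2.INTER_CUBIC)
print('w17')
for row in cv2.cvtColor(q,cv2.COLOR_BGR2HSV): print(''.join('R' if (p[1]>110 and (p[0]<9 or p[0]>171) and p[2]>60) else 'r' if (p[1]>60 and (p[0]<12 or p[0]>168)) else 'B' if (100<p[0]<130 and p[1]>110) else '.' if p[2]>100 else '#' if p[2]<60 else '-' for p in row))
```

```text
w5
----------------------------------------------------------############
-------------------------------------------------------------------###
--------------------------------------------------------------------##
---------------------------------------------------------------------#
BBBBBBBBBBBBB-B-BBBBBBBBBBBBBBB-----BBBBBBB---------------......BBBB-#
BBBBBBBBBB.....................---................................BBB#
BBBBBBBBB.......................r..................................BB-
BBBBBBBBB......................rrr...............rr................BBB
BBBBBBBBB......................rrr...............rrr...............BBB
BBBBBBBBB......................rrr...............rrr...............BBB
BBBBBBBBB......................rrr...............rRrr..............BBB
BBBBBBBBB......................rrr.............rrRRRrr.............BBB
BBBBBBBBB......................rrr.............rRRRRRrr............BBB
BBBBBBBBB......................rrr............rRRRRRRRr............BBB
BBBBBBBBB......................rrr............rRRRRRRRr............BBB
BBBBBBBBB......................r
[... 3896 characters left out ...]
BB..........rRRRRRR.....Rr.................................BB
BBBBBBBBBBBB.........rRRRRRR.....Rr.................................BB
BBBBBBBBBBB...........RRRRRR.....rr.................................BB
BBBBBBBBBBB...........RRRRRR.....rr.................................BB
BBBBBBBBBBBB.........rRRRRRR........................................BB
BBBBBBBBBBBBB.........RRRRRR..........BB....BB......B....BBB..BBB.BBBB
BBBBBBBBBBBBBBBBBB....rrrrr....BBBBBBBBBBBBBBBBBBBBBBBBBBBBBBBBBBBBBBB
BBBBBBBBBBBBBBBBB...............BBBBBBBBBBBBBBBBBBBBBBBBBBBBBBBBBBBBBB
BBBBBBBBBBBBBBBBB...............BBBBBBBBBBBBBBBBBBBBBBBBBBBBBBBBBBBBBB
BBBBBBBBBBBBBBBBB...............BBBBBBBBBBBBBBBBBBBBBBBBBBBBBBBBBBBBBB
```

The rectified strip shows the knob started near 1.0 rad, with the pointer 16 mm from the mark rather than 24 mm. It is now about 8.5 mm past the mark, at the 4 rad stop, which explains the 5 N·m. I'll turn it back about 1.0 rad. The knob axis is at about (453.1,-103.6).

Emit:
move_arm(steps=[-0.386, -0.734, 0, 0, 0, -0.14, 0.4, -0.386, -0.734, 0, 0, 0, -0.28, 0.4, -0.386, -0.734, 0, 0, 0, -0.42, 0.4, -0.386, -0.734, 0, 0, 0, -0.56, 0.4, -0.386, -0.734, 0, 0, 0, -0.7, 0.4, -0.386, -0.734, 0, 0, 0, -0.84, 0.4, -0.386, -0.734, 0, 0, 0, -1, 0.4, -0.386, -0.734, 0, 0, 0, -1, 0.4, -0.386, -0.734, 0, 0, 0, -1, 0.4, -0.386, -0.734, 0, 0, 0, -1, 0.4])

```text
time_s: 45.15
eef_pos: [453.2, -103.6, 150.5]
eef_rot: [0.375, 1.554, -2.396]
ft_force: [-1.0, -0.4, -0.0]
opening: 51.6
```

Run:
```python
from h import *
im,K,C=snap('w18')
T,s=pose()
# bar's white line
for b in blobs(im,(0,0,120),(180,70,255),8):
    if 190<b[0][0]<310 and 130<b[0][1]<260 and b[1]<200: q=axis(p2w(K,C,b[2],64)); print('white',b[0].round(),b[1],q[0],np.degrees(np.arctan2(q[1][1],q[1][0])),q[2])
go(453.1,-103.6,39,-159)
```

```text
white [248. 183.] 28 [ 457.86105006 -110.24853713] 123.59810517172984 11.893557507467595
white [218. 212.] 16 [473.06101675 -76.1365843 ] 161.17271584151635 11.47247790985443
white [236. 225.] 9 [454.24651997 -70.48535003] -179.51849940313556 4.869073224528732
go [-0.    -0.    -0.446] [ 0.011 -0.012 -0.004] from [ 453.2 -103.5  150.5] jaw -158.8 q6 2.38
```

Emit:
move_arm(steps=[0, 0, -0.1, 0.011, -0.012, 0.11, 0.4, 0, 0, -0.2, 0.011, -0.012, 0.11, 0.4, 0, 0, -0.3, 0.011, -0.012, 0.11, 0.4, 0, 0, -0.4, 0.011, -0.012, 0.11, 0.4, 0, 0, -0.446, 0.011, -0.012, 0.11, 0.4, 0, 0, -0.446, 0.011, -0.012, 0.11, 0.4, 0, 0, -0.446, 0.011, -0.012, 0.11, 1, 0, 0, -0.446, 0.011, -0.012, 0.11, 1, 0, 0, -0.446, 0.011, -0.012, 0.11, 1, 0, 0, -0.446, 0.011, -0.012, 0.11, 1])

```text
time_s: 46.2
eef_pos: [453.3, -104.6, 40.5]
eef_rot: [1.376, 1.568, -1.276]
ft_force: [-3.8, -2.3, 5.2]
opening: 14.9
```

Emit:
move_arm(steps=[0, 0, 0, 0, 0, 0, 1, 0, 0, 0, 0, 0, 0.1, 1, 0, 0, 0, 0, 0, 0.22, 1, 0, 0, 0, 0, 0, 0.34, 1, 0, 0, 0, 0, 0, 0.46, 1, 0, 0, 0, 0, 0, 0.58, 1, 0, 0, 0, 0, 0, 0.7, 1, 0, 0, 0, 0, 0, 0.82, 1, 0, 0, 0, 0, 0, 0.9, 1, 0, 0, 0, 0, 0, 0.9, 1])

```text
time_s: 47.2
eef_pos: [453.0, -103.8, 40.6]
eef_rot: [1.931, 1.568, 0.22]
ft_force: [-0.0, 4.0, 0.1]
opening: 13.1
```

Run:
```python
from h import *
T,s=pose(); print(s['ft_force'].round(1),s['torque'].round(2),np.degrees(np.arctan2(T[1,2],T[0,2])),s['q'][5],T[:3,3].round(1))
```

```text
[-0.   4.   0.1] [0.5  0.13 0.03] -98.01602595151012 1.2966257095847893 [ 453.  -103.8   40.6]
```

Emit:
move_arm(steps=[0, 0, 0, 0, 0, 0, 0.4, 0, 0, 0, 0, 0, 0, 0.4, 0, 0, 0, 0, 0, 0, 0.4, 0, 0, 0.2, 0, 0, 0, 0.4, 0, 0, 0.4, 0, 0, 0, 0.4, 0.15, 0.2, 0.4, 0, 0, 0, 0.4, 0.15, 0.4, 0.4, 0, 0, 0, 0.4, 0.15, 0.6, 0.4, 0, 0, 0, 0.4, 0.15, 0.72, 0.4, 0, 0, 0, 0.4, 0.15, 0.72, 0.4, 0, 0, 0, 0.4])

```text
time_s: 48.2
eef_pos: [490.4, 80.4, 141.0]
eef_rot: [2.249, 1.567, 0.544]
ft_force: [0.0, -0.3, 0.3]
opening: 51.4
```

```bash
cat >> h.py <<'E'
def plate(im,K,C,z):
    a=np.radians(-6.7);ex=np.array([np.cos(a),np.sin(a)]);ey=np.array([-ex[1],ex[0]]); c=np.array([577,83])
    X=np.arange(-12,28,.5); Y=np.arange(12,-8,-1.3)
    P=np.array([[list(c+x*ex+y*ey)+[z] for x in X] for y in Y]).reshape(-1,3)
    uv=w2p(K,C,P).astype(np.float32).reshape(len(Y),len(X),2); q=cv2.remap(im,uv[...,0],uv[...,1],cv2.INTER_CUBIC)
    for row in cv2.cvtColor(q,cv2.COLOR_BGR2HSV): print(''.join('R' if (p[1]>110 and (p[0]<9 or p[0]>171) and p[2]>60) else 'r' if (p[1]>60 and (p[0]<12 or p[0]>168)) else 'B' if (100<p[0]<130 and p[1]>110) else '.' for p in row))
E
python3 - <<'E'
from h import *
T,s=pose(); print(T[:3,3].round(1))
im,K,C=snap('w19'); print(C[:3,3].round())
plate(im,K,C,23); print(); plate(im,K,C,28)
E
```

```text
[490.4  80.4 141. ]
[567.  71. 283.]
................................................................................
......BBBBB...BB.........BBB...BBBB.......BBB..B.BBBBB.....BBB.B.BBBBBBB..BBBBBB
................................................................................
....................................rrRRRrr.....................................
....................................rrRRRRr.....................................
....................................rrRRRrr.....................................
....................................rRRRRRr.....................................
..................................rrrRRRRRrr....................................
................................rrRRRRRRRRRrr...................................
................................rRRRRRRRRRRRr...................................
...............................rrRRRRRRRRRRRr...................................
................................rRRRRRRRRRRRr...................................
................................rRRRRRRRRRRRr...................................
..........
[... 829 characters left out ...]
......rrRRRRRrr.....................................
................................rrRRRRRRRRrr....................................
...............................rRRRRRRRRRRRr....................................
...............................rrRRRRRRRRRRr....................................
...............................rrRRRRRRRRRRr....................................
...............................rrRRRRRRRRRRr....................................
...............................rrRRRRRRRRRRrr...................................
................................RRRRRRRRRRRr....................................
BBBBBBBBBBBBBBBBBBBBBBBBB........rrrrrrrrrr........BBBBBBBBBBBBBBBBBBBBBBBBBBBBB
```

The pointer is on the mark within about 1 mm: pointer body centre at 7.0 mm, mark at about 7.7 mm on the strip. Now the red lock pin.

Emit:
move_arm(steps=[-0.25, -0.2, 0.05, 0, 0, 0.14, 0, -0.25, -0.4, 0.05, 0, 0, 0.28, 0, -0.4, -0.6, 0.05, 0, 0, 0.42, 0, -0.5, -0.8, 0.05, 0, 0, 0.56, 0, -0.5, -1, 0.05, 0, 0, 0.7, 0, -0.5, -1, 0.05, 0, 0, 0.84, 0, -0.5, -1, 0.05, 0, 0, 1, 0, -0.5, -1, 0.05, 0, 0, 1, 0, -0.5, -1, 0.05, 0, 0, 1, 0, -0.5, -1, 0.05, 0, 0, 1, 0])

```text
time_s: 49.25
eef_pos: [365.2, -172.5, 153.4]
eef_rot: [1.805, 1.567, 1.141]
ft_force: [0.0, -0.4, -0.3]
opening: 85.4
```

Emit:
move_arm(steps=[0, -0.2, 0, 0, 0, 0.14, 0, 0, -0.4, 0, 0, 0, 0.28, 0, 0, -0.56, 0, 0, 0, 0.42, 0, 0, -0.56, -0.05, 0, 0, 0.56, 0, 0, -0.56, -0.1, 0, 0, 0.7, 0, 0, -0.56, -0.1, 0, 0, 0.7, 0, 0, -0.56, -0.1, 0, 0, 0.7, 0, 0, -0.56, -0.1, 0, 0, 0.7, 0, 0, -0.56, -0.1, 0, 0, 0.7, 0, 0, -0.56, -0.1, 0, 0, 0.7, 0])

```text
time_s: 50.25
eef_pos: [365.6, -312.6, 129.1]
eef_rot: [1.594, 1.569, 1.662]
ft_force: [-0.0, 0.7, -0.4]
opening: 85.8
```

Run:
```python
from h import *
T,s=pose(); print(T[:3,3].round(1),s['q'].round(2))
im,K,C=snap('w20')
for b in blobs(im,(0,120,70),(8,255,255),30)+blobs(im,(172,120,70),(180,255,255),30):
    q=axis(p2w(K,C,b[2],12)); print('red',b[0].round(),b[1],q[0].round(1),np.degrees(np.arctan2(q[1][1],q[1][0])),q[2:])
cv2.imwrite('pics/w20b.png',cv2.resize(im,(640,480)))
go(364,-319,5,4.6)
```

```text
[ 365.6 -312.6  129.1] [-0.89  0.12  1.87  0.    1.15 -0.96]
red [249. 183.] 338 [ 363.3 -311. ] -86.51181781654141 (np.float64(32.47065054157923), np.float64(9.880531368234333))
go [-0.006 -0.026 -0.496] [-0.002 -0.     0.011] from [ 365.5 -312.6  129. ] jaw 3.9 q6 -0.96
```

Emit:
move_arm(steps=[-0.011, -0.018, -0.1, 0, 0, 0, 0, -0.011, -0.018, -0.25, 0, 0, 0, 0, -0.011, -0.018, -0.4, 0, 0, 0, 0, -0.011, -0.018, -0.498, 0, 0, 0, 0, -0.011, -0.018, -0.498, 0, 0, 0, 0, -0.011, -0.018, -0.498, 0, 0, 0, 0, -0.011, -0.018, -0.498, 0, 0, 0, 0.5, -0.011, -0.018, -0.498, 0, 0, 0, 1, -0.011, -0.018, -0.498, 0, 0, 0, 1, -0.011, -0.018, -0.498, 0, 0, 0, 1], grip_force=80)

```text
time_s: 51.3
eef_pos: [363.2, -317.6, 5.4]
eef_rot: [0.733, 1.57, 0.801]
ft_force: [-0.0, -0.2, 0.1]
opening: 28.3
```

Emit:
move_arm(steps=[0, 0, 0, 0, 0, 0, 1, 0, 0, 0, 0, 0, 0, 1, 0, 0, 0, 0, 0, 0, 1, 0, 0, 0.2, 0, 0, 0, 1, 0, 0, 0.4, 0, 0, -0.09, 1, 0.2, 0, 0.4, 0, 0, -0.18, 1, 0.4, 0.1, 0.4, 0, 0, -0.18, 1, 0.55, 0.2, 0.4, 0, 0, -0.18, 1, 0.55, 0.2, 0.4, 0, 0, -0.18, 1, 0.55, 0.2, 0.4, 0, 0, -0.18, 1])

```text
time_s: 52.3
eef_pos: [501.1, -266.5, 104.7]
eef_rot: [1.789, 1.57, 1.672]
ft_force: [-1.0, -0.1, -0.3]
opening: 9.4
```

Run:
```python
from h import *
T,s=pose(); print(T[:3,3].round(1),s['opening'],'jaw',np.degrees(np.arctan2(T[1,2],T[0,2])))
im,K,C=snap('w21'); a=np.radians(-6.7);ex=np.array([np.cos(a),np.sin(a)]);ey=np.array([-ex[1],ex[0]])
for b in blobs(im,(0,120,70),(8,255,255),30)+blobs(im,(172,120,70),(180,255,255),30):
    q=axis(p2w(K,C,b[2],T[2,3]+7)); r=q[0]-T[:2,3]; print('red',b[0].round(),b[1],'rel',r@ex,r@ey,np.degrees(np.arctan2(q[1][1],q[1][0])),q[2:])
for zz in (36,49): print(zz,[p2w(K,C,[uv],zz).round(1).tolist() for uv in [[251,150]]])
cv2.imwrite('pics/w21b.png',cv2.resize(im[20:300,120:400],None,fx=2.1,fy=2.1))
```

```text
[ 501.1 -266.5  104.7] 9.399997130207 jaw -6.700880629159703
red [251. 237.] 937 rel -0.5205304583211258 6.939421096633748 -96.54448928178567 (np.float64(33.27384448768744), np.float64(10.655703497823858))
36 [[[505.5, -223.9, 36.0]]]
49 [[[505.8, -221.7, 49.0]]]
```

The viewing limit is reached, so I'll measure the eyelets numerically from pixels already seen. The hole height of 36 mm is known.

Run:
```python
from h import *
a=np.radians(-6.7);ex=np.array([np.cos(a),np.sin(a)]);ey=np.array([-ex[1],ex[0]])
def rep(t,n,uv,z=36):
    im,K,C=load(t); p=p2w(K,C,[uv],z)[0][:2]; print(t,n,p.round(1),'case',(p@ex).round(1),(p@ey).round(1))
rep('w5','outer',(28*.64,394*.64)); rep('w5','inner',(72*.64,394*.64))
rep('w11','outer',(150+50/2.8,100+415/2.8)); rep('w11','inner',(150+152/2.8,100+412/2.8))
rep('w9','outer',(40*.8,308*.8)); rep('w9','inner',(76*.8,302*.8))
# current view: dump gradient picture around lugs
im,K,C=load('w21'); g=cv2.cvtColor(im,cv2.COLOR_BGR2GRAY)
u,v=w2p(K,C,[[535,-140,40]])[0]; print('lug px',u,v)
u,v=int(u),int(v)
for y in range(v-34,v+36,2): print(y,''.join('%x'%(min(15,x//12)) for x in g[y,u-45:u+45]))
```

```text
w5 outer [ 526.1 -130.4] case 537.7 -68.1
w5 inner [ 529.5 -101.4] case 537.7 -39.0
w11 outer [ 527.4 -131.5] case 539.1 -69.1
w11 inner [ 529.8 -101.6] case 538.0 -39.1
w9 outer [ 525.8 -132.3] case 537.6 -70.0
w9 inner [524.  -99.9] case 532.0 -38.1
lug px 280.7698773126705 18.67725688257866
-16 000000000000000000000000000000000000000000000000000000000000000000000000000000000000000000
-14 000000000000000000000000000000000000000000000000000000000000000000000000000000000000000000
-12 000000000000000000000000000000000000000000000000000000000000000000000000000000000000000000
-10 000000000000000000000000000000000000000000000000000000000000000000000000000000000000000000
-8 000000000000000000000000000000000000000000000000000000000000000000000000000000000000000000
-6 000000000000000000000000000000000000000000000000000000000000000000000000000000000000000000
-4 000000000000000000000000000000000000000000000000000000000000000000000000000000000000000000
-2 000000000000000000000000000000000000000000000000000000000000000000000000000000000000000000
0 44444444444556666666666776666777667777777777777
[... 1783 characters left out ...]
666666666666666666666666666666666666666666
40 888888888888888888888888888888888888888888888888888888888888888888888888888888888888888888
42 888888888888888888888888888888888888888888988888889998999889999998899999999999999989999898
44 888888888888888888888888888888888888888988888888889889998999999999899998999999999999999998
46 888888888888888888888888888888888888888898888888888889898999999999899999999999999889998888
48 888888888888888888888888888888888888888888888888889889999999999998888899998999999999888898
50 888888888888888888888888888888888888888888888888999999999999999988889889899999998898989888
52 888888888888888888888888888888888888888888888899999999999999999998888888898989999888889988
```

Run:
```python
from h import *
a=np.radians(-6.7);ex=np.array([np.cos(a),np.sin(a)]);ey=np.array([-ex[1],ex[0]])
im,K,C=load('w21'); p=p2w(K,C,[[269.7,14.8]],36)[0][:2]; print(p,p@ex,p@ey)
e=538*ex-76.6*ey; print('eye_outer est',e)
t=e-(81+18)*ey; go(t[0],t[1],35.4,-6.7)
```

```text
[ 528.40012229 -135.98559847] 540.6570326810396 -73.4080734118792
eye_outer est [ 525.38883099 -138.84572831]
go [ 0.055  0.12  -0.276] [-0.001 -0.001  0.002] from [ 500.1 -267.1  104.5] jaw -6.8 q6 -0.53
```

Emit:
move_arm(steps=[0.055, 0.12, 0, 0, 0, 0, 1, 0.055, 0.12, -0.05, 0, 0, 0, 1, 0.055, 0.12, -0.1, 0, 0, 0, 1, 0.055, 0.12, -0.15, 0, 0, 0, 1, 0.055, 0.12, -0.2, 0, 0, 0, 1, 0.055, 0.12, -0.25, 0, 0, 0, 1, 0.055, 0.12, -0.276, 0, 0, 0, 1, 0.055, 0.12, -0.276, 0, 0, 0, 1, 0.055, 0.12, -0.276, 0, 0, 0, 1, 0.055, 0.12, -0.276, 0, 0, 0, 1])

```text
time_s: 53.35
eef_pos: [514.5, -237.4, 36.2]
eef_rot: [0.916, 1.57, 0.797]
ft_force: [-0.0, 0.5, -1.3]
opening: 8.8
```

Run:
```python
from h import *
T,s=pose(); print(T[:3,3].round(1),s['opening'])
im,K,C=snap('w22'); g=cv2.cvtColor(im,cv2.COLOR_BGR2GRAY)
a=np.radians(-6.7);ex=np.array([np.cos(a),np.sin(a)]);ey=np.array([-ex[1],ex[0]])
for b in blobs(im,(0,120,70),(8,255,255),30)+blobs(im,(172,120,70),(180,255,255),30): print('red',b[0].round(),b[2].min(0),b[2].max(0))
tip=np.r_[T[:2,3]+81*ey,36]; sh=np.r_[T[:2,3]+26*ey,36]; print('exp tip px',w2p(K,C,[tip,sh]).round())
u,v=w2p(K,C,[tip])[0].astype(int)
for y in range(max(0,v-75),v+50,2): print('%3d'%y,''.join('%x'%(min(15,x//13)) for x in g[y,u-50:u+60]))
print('cols from',u-50)
```

```text
[ 514.5 -237.4   36.2] 8.842218916427102
red [251. 237.] [241 212] [261 269]
exp tip px [[252.  96.]
 [252. 203.]]
 21 44444444444444444444444444444444444444444444444444444444444444444444444444444444444444444444444444444445566666
 23 44444444444444444444444444444444444444444444444444444444444444444444444444444444444444444444444444444444444444
 25 44444444444444444444445554555555555445545555545555545555555555555555555555555555555444444444444444444444444444
 27 44444444444444444444566666666666666666666666666666666666666666666666666666666666666554444444444444444444444444
 29 44444444444444444444566666666666666666666666666666666666666666666666666666666666666554444444444444444444444444
 31 44444444444444444444566666666666666666666666666666666666666666666666666666666666666554444444444444444444444444
 33 44444444444444444444556666666666666666666666666666666666666666666666666666666666666554444444444444444444444444
 35 44444444444444444444556666666666666666666666666666666666666666666666666666666666666554444444444444444444444444
 37 4444444444444444444455666666666666666666666666666666666666666
[... 5573 characters left out ...]
 88888888888888888888888888888888888888888888766666666554457888888888888888888888888888888888888888888888888888
137 88888888888888888888888888888888888888888888766666666554457888888888888888888888888888888888888888888888888888
139 88888888888888888888888888888888888888888888766667666554457888888888888888888888888888888888888888888888888888
141 88888888888888888888888888888888888888888888766667666554457888888888888888888888888888888888888888888888888888
143 88888888888888888888888888888888888888888888766666666554457888888888888888888888888888888888888888888888888888
145 88888888888888888888888888888888888888888888766666666554457888888888888888888888888888888888888888888888888888
cols from 201
```

The dump shows the shaft centred at u=252.2 with its tip at row 104. The outer lug is centred at u=252.7 with its hole at row 48, so they are lined up within 0.5 mm.

Run:
```python
from h import *
im,K,C=load('w22'); T=np.load('pics/w22.npy')
a=np.radians(-6.7);ex=np.array([np.cos(a),np.sin(a)]);ey=np.array([-ex[1],ex[0]])
for n,uv,z in [('tip',(252.2,104),37),('shoulder',(252.2,211),40),('eye',(252.7,48),36),('lugtop front edge',(252.7,42.5),49),('lugtop back',(252.7,25.5),49)]:
    p=p2w(K,C,[uv],z)[0][:2]-T[:2,3]; print(n,(p@ex).round(1),(p@ey).round(1))
print('ey',ey,'jaw',np.degrees(np.arctan2(T[1,2],T[0,2])), 'toolx',T[:3,0].round(4))
```

```text
tip 0.2 77.5
shoulder 0.1 22.8
eye 0.5 102.2
lugtop front edge 0.4 102.3
lugtop back 0.4 108.5
ey [0.11667074 0.99317065] jaw -6.794209723055912 toolx [ 5.e-04  5.e-04 -1.e+00]
```

Emit:
move_arm(steps=[0.003, 0.02, -0.003, 0, 0, 0, 1, 0.005, 0.035, -0.003, 0, 0, 0, 1, 0.007, 0.05, -0.003, 0, 0, 0, 1, 0.01, 0.07, -0.003, 0, 0, 0, 1, 0.012, 0.09, -0.003, 0, 0, 0, 1, 0.014, 0.11, -0.003, 0, 0, 0, 1, 0.017, 0.13, -0.003, 0, 0, 0, 1, 0.02, 0.159, -0.003, 0, 0, 0, 1, 0.02, 0.159, -0.003, 0, 0, 0, 1, 0.02, 0.159, -0.003, 0, 0, 0, 1])

```text
time_s: 54.4
eef_pos: [519.6, -197.4, 35.6]
eef_rot: [0.548, 1.57, 0.43]
ft_force: [-0.8, 0.5, -0.0]
opening: 9.0
```

Free so far. I'll advance another 38 mm.

Emit:
move_arm(steps=[0.002, 0.02, 0, 0, 0, 0, 1, 0.004, 0.036, 0, 0, 0, 0, 1, 0.006, 0.052, 0, 0, 0, 0, 1, 0.008, 0.068, 0, 0, 0, 0, 1, 0.01, 0.084, 0, 0, 0, 0, 1, 0.012, 0.1, 0, 0, 0, 0, 1, 0.014, 0.118, 0, 0, 0, 0, 1, 0.016, 0.136, 0, 0, 0, 0, 1, 0.018, 0.151, 0, 0, 0, 0, 1, 0.018, 0.151, 0, 0, 0, 0, 1])

```text
time_s: 55.4
eef_pos: [524.1, -159.1, 35.5]
eef_rot: [1.05, 1.57, 0.932]
ft_force: [1.0, 0.2, -1.1]
opening: 8.8
```

Emit:
move_arm(steps=[0, 0, 0, 0, 0, 0, 0.85, 0, 0, 0, 0, 0, 0, 0.75, 0, 0, 0, 0, 0, 0, 0.6, 0, 0, 0, 0, 0, 0, 0.5, 0, 0, 0, 0, 0, 0, 0.5, 0, 0, 0.1, 0, 0, 0, 0.5, 0, 0, 0.2, 0, 0, 0, 0.5, 0, 0, 0.35, 0, 0, 0, 0.5, 0, -0.15, 0.5, 0, 0, 0, 0.5, 0, -0.15, 0.5, 0, 0, 0, 0.5])

```text
time_s: 56.4
eef_pos: [528.1, -201.5, 167.1]
eef_rot: [-0.461, 1.557, -0.58]
ft_force: [0.9, -0.7, 1.0]
opening: 42.7
```

Run:
```python
from h import *
T,s=pose(); print(T[:3,3].round(1),s['ft_force'].round(1))
im,K,C=snap('w23'); g=cv2.cvtColor(im,cv2.COLOR_BGR2GRAY)
a=np.radians(-6.7);ex=np.array([np.cos(a),np.sin(a)]);ey=np.array([-ex[1],ex[0]])
E0=np.array([514.5,-237.4])+.5*ex+102.2*ey
for b in blobs(im,(0,120,70),(8,255,255),30)+blobs(im,(172,120,70),(180,255,255),30):
    q=p2w(K,C,b[2],40)[:,:2]-E0; print('red',b[0].round(),b[1],'y range rel eye_outer',(q@ey).min().round(1),(q@ey).max().round(1),'x',(q@ex).mean().round(1))
u,v=w2p(K,C,[np.r_[E0+15*ey,36]])[0].astype(int); print(u,v)
for y in range(v-46,v+46,2): print('%3d'%y,''.join('%x'%(min(15,x//13)) for x in g[y,u-30:u+31]))
c=w2p(K,C,[np.r_[E0+36*ey,36],np.r_[E0,36]]); print('eye_inner/outer px',c.round())
plate(im,K,C,23)
```

```text
[ 528.1 -201.5  167.1] [ 0.9 -0.7  1. ]
red [240. 132.] 352 y range rel eye_outer -33.4 -1.4 x -0.6
240 97
 51 3333434433433333333334433444444344444444444344434344444568999
 53 4444444444444444444444444556655444444444444444445444444578999
 55 5555555555555555555555555566665445555555554555555555555578999
 57 5555555555555555555555555567765445555555555555555555555578999
 59 5555555555555555555555555567765444555555555555554554555578999
 61 5555555555555555555555555677765444555555555555555555555578999
 63 5555555555554555554555555677766544555555555555555555555578999
 65 5555555555555555555555555677766544555555545555545555555578999
 67 5555555555555555555555555677766544455555555555555555555578999
 69 5555555555555555555555555667766544455555455555555555555578999
 71 5555555555555555555555566677776655566666655555555555555578999
 73 5555555555455566677677767777777777777777777665555455555578999
 75 5555555555555566777777777777777777777777777665554555555678999
 77 5554555545555566676777777777777777777777777665555555555678999
 79 5555555555555555555555555666766666666555555555555555555678999
 81
[... 2684 characters left out ...]
....................................................
................................................................................
................................................................................
................................................................................
................................................................................
................................................................................
................................................................................
................................................................................
................................................................................
```

The pin runs through the outer lug, tab and inner lug. Its tip is about 18 mm beyond the inner eyelet and its shoulder about 1 mm from the outer one. One last check of the pointer and instruments from above.

Emit:
move_arm(steps=[0, 0.1, 0.1, 0, 0, 0, 0.5, 0, 0.3, 0.1, 0, 0, 0, 0.5, 0.1, 0.5, 0.1, 0, 0, 0, 0.5, 0.15, 0.7, 0.1, 0, 0, 0, 0.5, 0.15, 0.8, 0.1, 0, 0, 0, 0.5, 0.15, 0.8, 0.1, 0, 0, 0, 0.5, 0.15, 0.8, 0.1, 0, 0, 0, 0.5, 0.15, 0.8, 0.1, 0, 0, 0, 0.5, 0.15, 0.8, 0.1, 0, 0, 0, 0.5, 0.15, 0.8, 0.1, 0, 0, 0, 0.5])

```text
time_s: 57.45
eef_pos: [564.0, -1.0, 189.6]
eef_rot: [-0.395, 1.562, -0.517]
ft_force: [-0.1, 0.5, -0.5]
opening: 43.0
```

Run:
```python
from h import *
T,s=pose(); print(T[:3,3].round(1),s['ft_force'].round(1),s['time_s'])
im,K,C=snap('w24'); print(C[:3,3].round()); plate(im,K,C,23)
for b in blobs(im,(40,120,50),(80,255,255),40): print('green',b[0].round(),b[1],axis(p2w(K,C,b[2],23)))
for b in blobs(im,(20,120,60),(35,255,255),30): q=axis(p2w(K,C,b[2],22)); print('yel',q[0].round(1),np.degrees(np.arctan2(q[1][1],q[1][0])).round(1))
slots(im,K,C)
# vials in scene: compare start and now
K,C=cam('scene'); sc=arm.capture('scene'); s0=cv2.imread('pics/scene0.png')
for n,uv in [('v0',(383,376)),('v1',(382,404)),('v2',(347,408))]:
    u,v=(np.array(uv)*.64).astype(int); print(n,'mean abs diff',np.abs(sc[v-12:v+14,u-9:u+9].astype(int)-s0[v-12:v+14,u-9:u+9]).mean().round(1))
```

```text
[564.   -1.  189.6] [-0.1  0.5 -0.5] 57.45
[572.  79. 331.]
................................................................................
................................................................................
................................................................................
....................................rrRRRrr.....................................
....................................rrRRRrr.....................................
....................................rrRRRrr.....................................
...................................rrRRRRrr.....................................
.................................rrRRRRRRRrr....................................
...............................rrRRRRRRRRRRrr...................................
...............................rrRRRRRRRRRRrr...................................
...............................rrRRRRRRRRRRrr...................................
...............................rrRRRRRRRRRRrr...................................
...............................rrRRRRRRRRRRrr...................................
...............................rrRRRRRRRRRRR....................................
BBBBBBBBBBBBBBBBBBBBBBBBB........RRRRRRRRRRr......BBBBBBBBBBBBBBBBBBBBBBBBBBBBBB
BBBBBBBBBBBBBBBBBBBBBBBB.............................BBBBBBBBBBBBBBBBBBBBBBBBBBB
green [153. 113.] 677 (array([468.68423923,  74.61404677]), array([-0.11492087, -0.99337465]), np.float64(48.648268126090564), np.float64(16.199582692858836))
yel [436.4  -4.7] -2.6
yel [487.7 -11.6] -6.5
v0 mean abs diff 2.5
v1 mean abs diff 2.4
v2 mean abs diff 2.5
```

```bash
python3 -c "
from cell import arm
print(arm.job_done())"
```

```text
the job is handed in; nothing more can be done
None
```

I packed all four instruments, put the locking bar on its mark, pushed the lock pin home and handed the job in at about 57 s. The interface gave no verdict.

**Instruments:** Each one stopped solidly on the floor of its cutout when pressed.

| Item | Final tip height | Press force |
|---|---|---|
| Hammer | 23.0 mm | 13.5 N |
| Ampoule | 23.5 mm | 13.9 N |
| Tweezers | 22.5 mm | 18.8 N |
| Pen | 22.8 mm | 14.4 N |

The tweezers needed a second press. My first gave only 2.9 N, probably because the shut fingertips went between the arms. The second was with the fingers slightly open, one on each arm.

**Knob:** It did not start at 0 rad, so I overshot and reached its end stop, with about 5 N·m at the wrist. I turned it back, and the last check put the pointer about 1 mm from the mark (the limit is 2 mm). The pointer and mark overlap in that view, so this figure is good to about 0.5 mm.

**Lock pin:** It is through the outer lug, the tab and the inner lug. Its tip is about 18 mm past the inner eyelet, and its shoulder is about 1 mm from the outer one.

**Vials:** They look unmoved in the scene camera, and the robot was clear of everything at the end.

The 16-picture limit ran out before the pin was inserted. The pin and final pointer checks were therefore read from pixel values rather than from a picture.

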